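# Nest the sample cups in their stand and hang the retaining frame on its two posts

### The arm

A 7-joint arm with a two-finger parallel gripper is mounted at the origin on a cart in front of the work surface, level with it; the furniture and walls round the work are solid. World frame = base frame: x ahead of the robot, y to its left, z up, the work surface at z = 0. Lengths are in mm, angles in rad, forces in N, time in s.
With the tool pointing down it reaches from about 400 to 875 mm from the base axis. Payload 4.4 kg.
Tool frame: the origin (TCP) lies at the very end of the fingers, on their centre line; the grasp point (between the pads) lies 19 mm behind it; z points along the fingers, y is the direction in which the jaws open and shut (so a half turn about z gives the same grasp; the last joint's range is limited). The gripper opens to 85 mm and grips with 20 to 120 N. Pads are 22 mm wide; open, the fingers measure 114 mm over their backs; the gripper's body (76 mm by 85 mm) begins 54 mm behind the grasp point. The pads swing forward as they close: fully open they stand 13 mm farther back than shut.
Start: joints at [1.079, 0.628, 0.038, 1.517, -0.027, 0.996, -0.02], TCP at [268.51, -591.963, 231.313] pointing down, gripper open.
Joint ranges: [-3.06, 3.06], [-0.37, 2.12], [-1.25, 1.32], [0.18, 2.47], [-1.1, 4.24], [0.23, 1.98], [-2.94, 2.94]. Speed limits (rad/s): [2.57, 2.57, 3.14, 3.14, 3.14, 3.14, 3.14].

### API

Orientations are given as [roll, pitch, yaw] about the fixed x, y, z axes, in that order (R = Rz(yaw) Ry(pitch) Rx(roll)).
In Python, from cell import ctrl, eyes gives the robot as it stands.
- The arm moves only by the tool move_arm, never from a script. Its argument "increments" is a list of rows, each a list of 6 numbers: the shift along the tool's x, y, z in cm, then the turn, a rotation vector about the tool's x, y, z in degrees. In form: [[x, y, z, wx, wy, wz], ...]. A call has 1 to 20 rows; each row is the pose to reach, as a shift and turn from the pose commanded when the call began, along the tool's axes at that moment; what a row does not reach only later rows make up. A row lasts 1/10 s, in which the tool goes at most 50 mm and 8.59 degrees, less where a joint would pass 70% of its speed; a pose out of reach is approached as far as the arm can. A call with a gripper value outside its range is refused whole. "grip" is the opening, from -1 (shut) to 1 (fully open), set as the call begins (left out, the last holds). The fingers move at their own pace and stop on an object; the grip force is fixed at half the most. Time passes only in rows, so rows that repeat a pose let the fingers close. It gives the time, the measured TCP pose, the force and the opening at its end, in the units of the state.
- ctrl.read_state(): the state, without advancing time (a new reading comes with each control period).
- eyes.get_image(name): name is "scene" or "top"; returns the picture (384x512x3 uint8, red, green, blue); there is no depth.
- eyes.calibration(name): a dict with "fx", "fy", "cx", "cy" (pixels), "pose" (4x4, takes a point from camera to world coordinates). Camera axes: x right, y up, looking along -z (the intrinsics and any distortion apply to the point x, -y, -z); pixel columns grow to the right and rows downward; lengths in mm; the calibration is good to about 2 mm. A picture is of the moment at which its call begins. calibration takes no time and is no camera call.
- ctrl.finish_job(): hands the job in, once; it reports no verdict.
The state is a dict: "clock": time; "qpos": joint angles; "qd": joint speeds; "tau": joint torques, N m; "eef_pos": TCP position; "tool_rot": TCP orientation; "force": force on the tool from outside, world axes, zero at the start; "torque": the same for the moment, N m; "width": finger opening in mm.
Only numpy, scipy, OpenCV 4.12 (cv2) and the standard library are available. Lean on these libraries where they do the work, as an engineer would, in place of code of your own. Each camera call takes 0.05 s, during which the arm holds its last target. There are 200 camera calls.

### The job

Put the clean sample cups away: nest every loose white cup into the white cup on the grey stand and every loose blue cup into the blue one, upright and fully home in the stack. Then hang the aluminium retaining frame over the stacks, with both posts' pins through its end holes and the frame lying flat on both shoulders. Do not knock over the glass beaker, the measuring cylinder or the brown dropper bottle.

Things in the scene. Friction and masses are not known exactly. Their poses are not given: they have to be found in the camera images.
- stand: stand fixed to the bench: grey base plate 96 x 308 x 10 mm (origin at its underside's centre, x across, y along, z up) with a fixed white receiver cup at y +48 mm, a fixed blue one at y -48 mm (same shape as the loose cups, rims 60 mm above the bench) and a black post 20 mm thick near each end, at y +130 and -130 mm
- white_well (a point): centre of the inner floor of the stand's fixed white receiver cup, 38.5 mm above the bench; axes as the stand's
- blue_well (a point): centre of the inner floor of the stand's fixed blue receiver cup, 38.5 mm above the bench; axes as the stand's
- post_l (a point): centre of the flat shoulder of the black post beside the white receiver, 158 mm above the bench; a steel pin 10 mm thick rises 32 mm from the shoulder, its last 12 mm tapering to 3 mm. Axes as the stand's
- post_r (a point): the same shoulder and pin of the post beside the blue receiver. Axes as the stand's
- frame: loose retaining frame, lying flat on the bench at the start: aluminium plate 88 (x) x 296 (y) x 6 mm, origin at its underside's centre, z up; a 14 mm hole near each end (y +130 and -130 mm), two long windows, an orange grip bar above its middle; 180 to 260 g. Symmetrical: either end may go on either post
- frame_grip (a point): centre of the frame's orange grip bar: 14 mm wide (frame x), 100 mm long (frame y), 14 mm high, its centre 46 mm above the frame's underside and over its centre of mass; stands on two black legs 84 mm apart, open below
- frame_hole_a (a point): centre of the frame's 14 mm hole at its +y end, on the underside (130 mm along y and 46 mm below frame_grip)
- frame_hole_b (a point): centre of the frame's 14 mm hole at its -y end, on the underside
- white_1_mid (a point): loose white sample cup (may be absent), at its centre, 25 mm above its foot; z up. 50 mm high, 60 g; straight-walled and 56 mm across over the top 28 mm (grip here), below that a solid foot tapering from 48 to 32 mm; mouth 50 mm across, 21.5 mm deep. Nested: foot on the inner floor of the cup beneath, so each sits 28.5 mm above the last; the first has its centre 25 mm above the well point
- white_2_mid (a point): loose white sample cup (may be absent), at its centre, 25 mm above its foot; z up. 50 mm high, 60 g; straight-walled and 56 mm across over the top 28 mm (grip here), below that a solid foot tapering from 48 to 32 mm; mouth 50 mm across, 21.5 mm deep. Nested: foot on the inner floor of the cup beneath, so each sits 28.5 mm above the last; the first has its centre 25 mm above the well point
- white_3_mid (a point): loose white sample cup (may be absent), at its centre, 25 mm above its foot; z up. 50 mm high, 60 g; straight-walled and 56 mm across over the top 28 mm (grip here), below that a solid foot tapering from 48 to 32 mm; mouth 50 mm across, 21.5 mm deep. Nested: foot on the inner floor of the cup beneath, so each sits 28.5 mm above the last; the first has its centre 25 mm above the well point
- blue_1_mid (a point): loose blue sample cup (may be absent), at its centre, 25 mm above its foot; z up. 50 mm high, 60 g; straight-walled and 56 mm across over the top 28 mm (grip here), below that a solid foot tapering from 48 to 32 mm; mouth 50 mm across, 21.5 mm deep. Nested: foot on the inner floor of the cup beneath, so each sits 28.5 mm above the last; the first has its centre 25 mm above the well point
- blue_2_mid (a point): loose blue sample cup (may be absent), at its centre, 25 mm above its foot; z up. 50 mm high, 60 g; straight-walled and 56 mm across over the top 28 mm (grip here), below that a solid foot tapering from 48 to 32 mm; mouth 50 mm across, 21.5 mm deep. Nested: foot on the inner floor of the cup beneath, so each sits 28.5 mm above the last; the first has its centre 25 mm above the well point
- blue_3_mid (a point): loose blue sample cup (may be absent), at its centre, 25 mm above its foot; z up. 50 mm high, 60 g; straight-walled and 56 mm across over the top 28 mm (grip here), below that a solid foot tapering from 48 to 32 mm; mouth 50 mm across, 21.5 mm deep. Nested: foot on the inner floor of the cup beneath, so each sits 28.5 mm above the last; the first has its centre 25 mm above the well point
- dropper_0: bystander: brown dropper bottle, 34 x 34 x 109 mm, origin at the centre of its underside, z up; loose
- grad_cylinder: bystander: measuring cylinder, 50 x 57 x 200 mm, origin at the centre of its underside, z up; loose
- beaker_0: bystander: glass beaker, 71 x 76 x 86 mm, origin at the centre of its underside, z up; loose
Things that resemble listed ones, but are neither listed nor needed, are in the scene too. Leave any orange look-alike of the part that bears white_3_mid alone. Leave any yellow look-alike of the part that bears blue_1_mid alone.

How it is judged:
By the outcome, as a careful person would: the job done as asked, in the order asked, and still so for the second after the job is handed in, with the robot touching nothing.
Of white_1, white_2, white_3, blue_1, blue_2, blue_3 only 4 to 6 are there at a start; the rules pass over those that are not, and their reading is None.
At some moment in a run one of white_1, white_2, white_3, blue_1, blue_2, blue_3, frame may be knocked a few centimetres aside while the robot is not near it.
Once in a run the grip may slacken for a moment while it holds something.
It also fails if it takes over 210 s, if anything falls off the work surface, if the arm or the gripper's body presses on something with over 40 N, if the wrist force passes 120 N, or if a joint passes its speed limit or range.

## Working session

There is one attempt and no reset: what is moved stays moved. The work goes in short steps, Python scripts to look and compute and a tool call to move; the robot and the scene stay as the last step left them, time stands still between calls to the robot, and variables do not carry over. Pictures are saved under pics/ and viewed, about 12 in all and at most 16, crops included, and the job is handed in when it is done.

Besides the shell and the picture viewer there is one more tool, called after "Emit:" as name([rows], argument=value, ...), one row to a line, values as JSON. move_arm: Moves the arm, as the interface text tells. Its arguments: {"type":"object","properties":{"increments":{"type":"array","items":{"type":"array","items":{"type":"number"}}},"grip":{"type":"number"}},"required":["increments"]}

```bash
ls; mkdir -p pics; python3 - <<'E'
from cell import ctrl,eyes
import cv2,numpy as np
np.set_printoptions(suppress=True,precision=4)
s=ctrl.read_state();print(s)
for n in("scene","top"):
    c=eyes.calibration(n);print(n,c)
    cv2.imwrite(f"pics/{n}0.png",cv2.resize(eyes.get_image(n)[:,:,::-1],(800,600),interpolation=cv2.INTER_CUBIC))
E
```

```text
pics
{'clock': 0.0, 'qpos': array([ 1.0793,  0.6293,  0.0385,  1.5183, -0.027 ,  0.9963, -0.02  ]), 'qd': array([-0.0002, -0.002 ,  0.0012, -0.0003,  0.0025, -0.0022, -0.0004]), 'tau': array([  0.0003, -56.3397,   1.2263, -19.3444,   0.0109,   0.0106,
         0.    ]), 'eef_pos': array([ 268.2093, -591.4103,  230.4146]), 'tool_rot': array([-3.1397,  0.    ,  0.4258]), 'force': array([ 0.0066, -0.6686,  0.3069]), 'torque': array([ 0.0308,  0.0626, -0.013 ]), 'width': 85.48891569615587}
scene {'fx': 419.89968823393053, 'fy': 419.89968823393053, 'cx': 259.934706517464, 'cy': 190.28207212019555, 'pose': array([[  -0.6545,    0.4314,   -0.6209, -235.2565],
       [  -0.756 ,   -0.3853,    0.5292,  647.9002],
       [  -0.011 ,    0.8158,    0.5783,  881.1686],
       [   0.    ,    0.    ,    0.    ,    1.    ]])}
top {'fx': 379.6698155179058, 'fy': 379.6698155179058, 'cx': 259.29301165312995, 'cy': 186.84418053808142, 'pose': array([[   0.0198,    0.9784,   -0.2059,  308.3133],
       [  -0.9998,    0.0197,   -0.0026,  -47.7032],
       [   0.0015,    0.2059,    0.9786, 1341.6378],
       [   0.    ,    0.    ,    0.    ,    1.    ]])}
```

View pics/scene0.png

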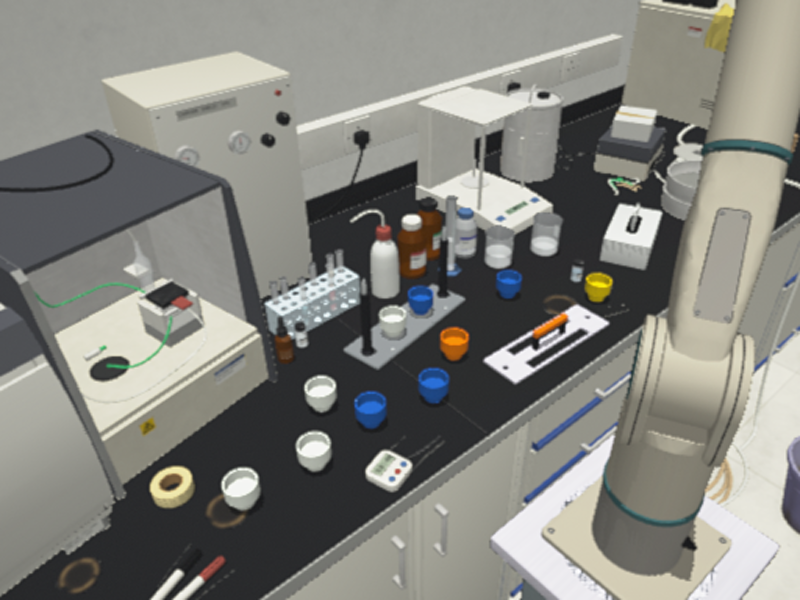

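View pics/top0.png

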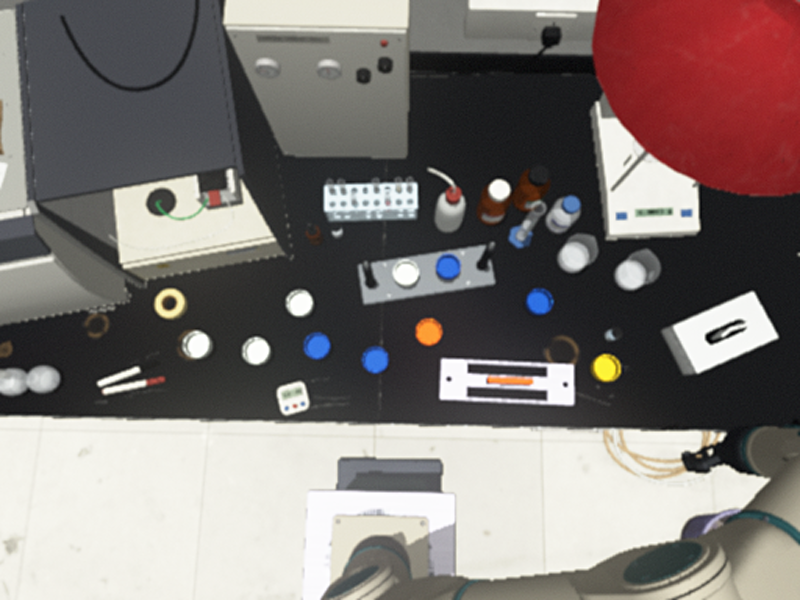

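Look-alikes, in 800x600 top-view pixels:

| Thing | Pixels |
|---|---|
| Loose white cups | (299,303), (256,350), (196,345) |
| Loose blue cups | (317,346), (375,360), (539,301) |
| Fixed receivers | white (406,273), blue (448,267) |
| Decoys to leave alone | orange cup (428,332), yellow cup (606,368), tape roll (170,303), glassware (575,255) and (632,272) |
| Frame with orange grip | (508,381) |

Next I'll measure them from both views.

```bash
cat > vis.py <<'E'
from cell import ctrl,eyes
import cv2,numpy as np
np.set_printoptions(suppress=True,precision=1)
CAL={n:eyes.calibration(n) for n in("scene","top")}
def ray(n,uv):
    c=CAL[n];d=c["pose"][:3,:3]@[(uv[0]-c["cx"])/c["fx"],-(uv[1]-c["cy"])/c["fy"],-1]
    return c["pose"][:3,3],d/np.linalg.norm(d)
def onz(n,uv,z):
    o,d=ray(n,uv);return o+d*(z-o[2])/d[2]
def proj(n,p):
    c=CAL[n];q=c["pose"][:3,:3].T@(np.asarray(p)-c["pose"][:3,3])
    return np.array([c["cx"]+c["fx"]*q[0]/-q[2],c["cy"]-c["fy"]*q[1]/-q[2]])
def tri(uvt,uvs):
    """midpoint of the two rays and their gap"""
    (a,u),(b,v)=ray("top",uvt),ray("scene",uvs)
    t=np.linalg.lstsq(np.c_[u,-v],b-a,rcond=None)[0]
    p,q=a+u*t[0],b+v*t[1];return (p+q)/2,np.linalg.norm(p-q)
def mask(im,col):
    h,s,v=cv2.split(cv2.cvtColor(im,cv2.COLOR_RGB2HSV))
    m={"blue":(h>100)&(h<125)&(s>140)&(v>50),"white":(s<50)&(v>110),
       "orange":(h>3)&(h<17)&(s>150)&(v>90)}[col]
    return m.astype(np.uint8)*255
def blobs(im,col,amin,amax):
    out=[]
    for c in cv2.findContours(mask(im,col),cv2.RETR_EXTERNAL,cv2.CHAIN_APPROX_NONE)[0]:
        c=cv2.convexHull(c);m=cv2.moments(c)
        if amin<m["m00"]<amax: out.append((m["m10"]/m["m00"],m["m01"]/m["m00"],m["m00"],cv2.minAreaRect(c)))
    return out
def cups(ims):
    """every cup-sized blob near the bench: silhouette centre cast to z=36 (middle of the straight wall), paired with scene"""
    r=[]
    for col in("white","blue","orange"):
        S=blobs(ims["scene"],col,120,900)
        for u,v,a,mr in blobs(ims["top"],col,90,420):
            if max(mr[1])/min(mr[1])>1.35: continue
            p=onz("top",(u,v),36)
            if not(350<p[0]<800 and -450<p[1]<650): continue
            best=min(((*tri((u,v),s[:2]),s) for s in S),key=lambda t:t[1]+abs(t[0][2]-36)*.3,default=None)
            if best is None: continue
            print(col,"px",np.array([u,v]),"area",a,"cast",p,"| tri",best[0],"gap %.1f"%best[1],"scene px",np.array(best[2][:2]),"a",best[2][2])
            r.append((col,p))
    return r
def grab(tag=None):
    ims={n:eyes.get_image(n) for n in("scene","top")}
    if tag:
        for n in ims: np.save(f"/tmp/{tag}_{n}.npy",ims[n])
    return ims
E
python3 - <<'E'
from vis import *
ims=grab("a"); cups(ims)
for n in ims:
  for b in blobs(ims[n],"orange",30,500): print(n,"orange",b)
# crops
t=ims["top"][140:270,200:400]; s=ims["scene"][110:250,210:400]
t=cv2.resize(t,None,fx=4,fy=4,interpolation=cv2.INTER_CUBIC); s=cv2.resize(s,None,fx=4,fy=4,interpolation=cv2.INTER_CUBIC)
cv2.imwrite("pics/t1.png",t[:,:,::-1]);cv2.imwrite("pics/s1.png",s[:,:,::-1])
E
```

```text
white px [163.5 224.2] area 241.0 cast [445.1 282.9  36. ] | tri [443.9 281.7  35.5] gap 3.5 scene px [200.4 287.6] a 444.0
white px [125.4 220.1] area 250.5 cast [456.5 415.2  36. ] | tri [455.  413.3  36.7] gap 4.1 scene px [153.8 311.8] a 502.5
white px [191.3 193.5] area 228.0 cast [554.4 193.2  36. ] | tri [553.4 192.2  34. ] gap 3.9 scene px [204.8 250.7] a 354.0
white px [366.8 163.9] area 281.0 cast [ 674.1 -425.3   36. ] | tri [ 760.6 -314.5   10.3] gap 284.0 scene px [245.6 171.6] a 584.5
white px [359.  138.1] area 257.5 cast [ 770.1 -400.7   36. ] | tri [ 873.6 -352.3  -77.6] gap 202.8 scene px [245.6 171.6] a 584.5
blue px [239.8 230. ] area 226.0 cast [430.5  19.8  36. ] | tri [429.7  19.1  33.5] gap 2.6 scene px [277.2 245.5] a 347.0
blue px [202.4 221. ] area 227.5 cast [458.8 149.6  36. ] | tri [458.  148.8  33.6] gap 3.1 scene px [236.7 261.3] a 379.5
blue px [344.9 192.5] area 243.5 cast [ 568.7 -344.4   36. ] | tri [ 569.2 -346.8   28.7] gap 2.3 scene px [325.2 180.7] a 224.0
blue px [286.2 170.5] area 171.5 cast [ 644.3 -138.3   36. ] | tri [ 642.  -138.1   43.2]
[... 164 characters left out ...]

scene orange (290.3423575860124, 218.7619853355894, 295.5, ((290.5, 219.5), (21.0, 17.0), 90.0))
scene orange (351.4520917678812, 208.33468286099864, 123.5, ((351.44384765625, 208.41009521484375), (5.617988586425781, 24.69795036315918), 57.9946174621582))
scene orange (262.1638418079096, 150.89830508474577, 59.0, ((262.1341552734375, 151.29269409179688), (9.165818214416504, 7.619776248931885), 6.34019136428833))
scene orange (272.8528138528138, 139.35930735930737, 38.5, ((272.5, 139.5), (7.0, 7.0), 90.0))
top orange (325.95923261390885, 243.44844124700236, 69.5, ((326.0, 243.5), (3.0, 28.0), 90.0))
top orange (273.983223924143, 212.1750547045952, 228.5, ((274.0, 212.5), (17.0, 16.0), 90.0))
```

View pics/t1.png

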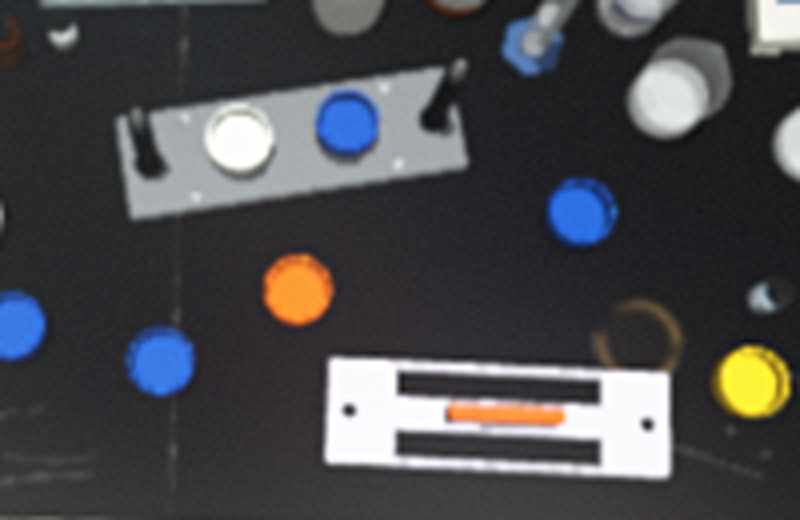

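View pics/s1.png

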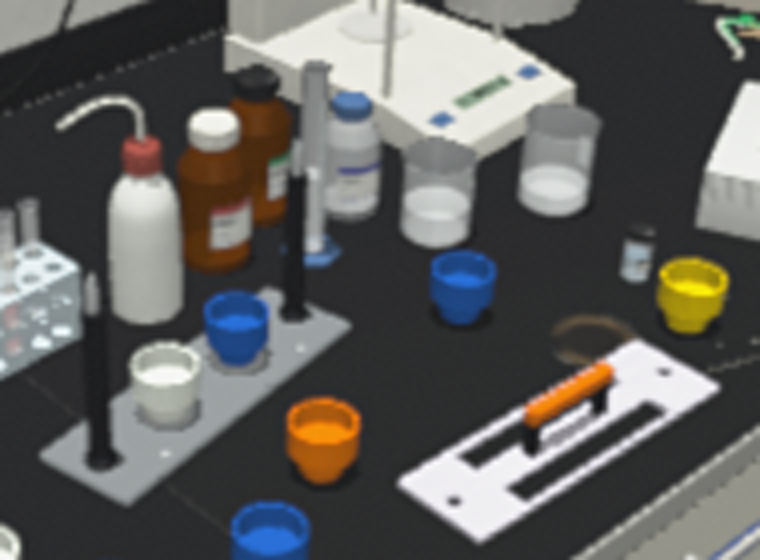

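The crops confirm the choices. In the top crop, the pin tips are near (137,113) and (460,65), the receivers near (239,138) and (347,124), and the frame holes at (349,410) and (647,424). In the scene crop, the pin tips are at (92,275) and (297,143). The loose orange and yellow cups are the decoys.

```bash
python3 - <<'E'
from vis import *
ims={n:np.load(f"/tmp/a_{n}.npy") for n in("scene","top")}
T=lambda u,v:(u/4+200-.4,v/4+140-.4); S=lambda u,v:(u/4+210-.4,v/4+110-.4)
for nm,a,b in(("pinL",T(137,112),S(92,274)),("pinR",T(460,63),S(297,141)),("footL",T(150,165),S(101,460)),("footR",T(434,122),S(294,313)),
  ("bluerim",T(347,123),S(237,312)),("whiterim",T(239,136),S(166,363)),("holeA",T(349,410),S(454,501)),("holeB",T(647,424),S(663,372))):
    p,g=tri(a,b);print(nm,p,"gap %.1f"%g, "cast190",onz("top",a,190))
print("grip",tri((325.96,243.45),(351.45,208.33)))
# receivers: mean of bright pixels ; plate corners of frame and stand in top
im=ims["top"];h,s,v=cv2.split(cv2.cvtColor(im,cv2.COLOR_RGB2HSV))
def comp(m,x0,x1,y0,y1):
    z=np.zeros_like(v);z[y0:y1,x0:x1]=m[y0:y1,x0:x1]*255
    c=max(cv2.findContours(z,cv2.RETR_EXTERNAL,cv2.CHAIN_APPROX_NONE)[0],key=cv2.contourArea);return cv2.convexHull(c)
def cen(c):
    m=cv2.moments(c);return np.array([m["m10"],m["m01"]])/m["m00"],m["m00"]
for th in(170,185,200):
    c=comp((v>th)&(s<60),240,280,155,195);k,a=cen(c);print("whiteR",th,k,a,onz("top",k,46))
c=comp(mask(im,"blue")>0,270,300,155,185);k,a=cen(c);print("blueR",k,a,onz("top",k,46))
c=comp((v>160),270,380,220,265);r=cv2.minAreaRect(c);print("frame",r,onz("top",cen(c)[0],3));
print(np.array([onz("top",p,6) for p in cv2.boxPoints(r)]))
z=((v>70)&(s<70)).astype(np.uint8);c=comp((v>85)&(s<70),226,322,152,198);r=cv2.minAreaRect(c);print("stand",r,cv2.contourArea(c));
q=np.array([onz("top",p,10) for p in cv2.boxPoints(r)]);print(q,q.mean(0))
E
```

```text
pinL [609.8  35.5 189.8] gap 2.4 cast190 [610.6  36.3 190. ]
pinR [ 655.2 -217.9  188.8] gap 2.1 cast190 [ 655.7 -217.1  190. ]
footL [609.   36.2  10.4] gap 0.4 cast190 [568.3  24.8 190. ]
footR [ 653.3 -219.1   12.5] gap 0.0 cast190 [ 607.2 -196.2  190. ]
bluerim [ 638.8 -137.2   59.3] gap 0.2 cast190 [ 605.1 -128.2  190. ]
whiterim [624.2 -44.3  59.6] gap 2.4 cast190 [592.9 -43.9 190. ]
holeA [ 393.8 -144.9    2.7] gap 1.9 cast190 [ 382.5 -130.8  190. ]
holeB [ 387.1 -404.9    2.7] gap 1.4 cast190 [ 376.5 -354.6  190. ]
grip (array([ 390.2, -273.9,   43.4]), np.float64(0.3479402252422833))
whiteR 170 [259.4 177. ] 917.0 [616.2 -44.   46. ]
whiteR 185 [259.3 173.6] 216.0 [628.6 -43.3  46. ]
whiteR 200 [259.1 173.6] 198.5 [628.4 -42.7  46. ]
blueR [286.2 170.5] 171.5 [ 641.7 -137.6   46. ]
frame ((324.39361572265625, 243.9720001220703), (86.32350158691406, 26.55634880065918), 2.642545223236084) [ 390.4 -274.4    3. ]
[[ 348.8 -122.9    6. ]
 [ 440.6 -126.5    6. ]
 [ 432.7 -429.     6. ]
 [ 341.1 -421.2    6. ]]
stand ((272.3207702636719, 175.3352508544922), (26.61000633239746, 85.83628845214844), 81.25383758544922) 2238.5
[[ 653.3   70.9   10. ]
 [ 708.7 -236.7   10. ]
 [ 610.6 -250.3   10. ]
 [ 556.8   52.9   10. ]] [632.3 -90.8  10. ]
```

```bash
cat > go.py <<'E'
import sys,numpy as np
from cell import ctrl
from scipy.spatial.transform import Rotation as R
np.set_printoptions(suppress=True,precision=2)
def go(*targets):
    s=ctrl.read_state();r=R.from_euler("xyz",s["tool_rot"])
    print("at",s["eef_pos"],"rpy",s["tool_rot"],"w %.1f t %.1f"%(s["width"],s["clock"]),"F",s["force"])
    for x,y,z,yaw in targets:
        d=r.inv().apply(np.array([x,y,z])-s["eef_pos"])/10
        print((x,y,z),"->",d,np.degrees((r.inv()*R.from_euler("xyz",[np.pi,0,yaw])).as_rotvec()))
if __name__=="__main__": go(*[tuple(map(float,a.split(","))) for a in sys.argv[1:]])
E
python3 go.py 569,-345,110,1.748 569,-345,21,1.748
```

```text
at [ 268.35 -591.61  230.74] rpy [-3.14 -0.    0.43] w 85.8 t 0.2 F [0.14 1.16 0.01]
(569.0, -345.0, 110.0) -> [ 37.57 -10.03  12.09] [ -0.06  -0.04 -75.76]
(569.0, -345.0, 21.0) -> [ 37.57 -10.02  20.99] [ -0.06  -0.04 -75.76]
```

Emit:
move_arm([
  [37.6,-10,12,0,0,-75.8],
  [37.6,-10,12,0,0,-75.8],
  [37.6,-10,12,0,0,-75.8],
  [37.6,-10,12,0,0,-75.8],
  [37.6,-10,12,0,0,-75.8],
  [37.6,-10,12,0,0,-75.8],
  [37.6,-10,12,0,0,-75.8],
  [37.6,-10,12,0,0,-75.8],
  [37.6,-10,12,0,0,-75.8],
  [37.6,-10,12,0,0,-75.8],
  [37.6,-10,12,0,0,-75.8],
  [37.6,-10,12,0,0,-75.8],
  [37.6,-10,12,0,0,-75.8],
  [37.6,-10,12,0,0,-75.8],
], grip=1)

```text
clock: 1.6
eef_pos: [569.0, -346.8, 111.8]
tool_rot: [3.142, 0.001, 1.746]
force: [0.2, 0.7, -0.1]
width: 85.1
```

```bash
python3 go.py 569,-345,21,1.748; python3 -c "
from vis import *
ims=grab('b');cups(ims)
for n in ims:
  p=proj(n,(569,-345,40)).astype(int);c=ims[n][p[1]-50:p[1]+50,p[0]-65:p[0]+65];cv2.imwrite(f'pics/b_{n}.png',cv2.resize(c,None,fx=3,fy=3,interpolation=2)[:,:,::-1])
cv2.imwrite('pics/b.png',np.hstack([cv2.imread('pics/b_top.png'),cv2.imread('pics/b_scene.png')]))"
```

```text
at [ 568.99 -346.75  111.77] rpy [3.14 0.   1.75] w 85.1 t 1.6 F [ 0.18  0.73 -0.06]
(569.0, -345.0, 21.0) -> [0.18 0.03 9.08] [ 0.    0.05 -0.1 ]
white px [163.5 224.2] area 241.0 cast [445.1 282.9  36. ] | tri [443.9 281.7  35.5] gap 3.5 scene px [200.4 287.7] a 445.0
white px [125.4 220.1] area 249.0 cast [456.4 415.3  36. ] | tri [454.9 413.4  36.8] gap 4.1 scene px [153.8 311.8] a 502.5
white px [191.3 193.5] area 228.0 cast [554.4 193.2  36. ] | tri [553.4 192.2  34. ] gap 3.9 scene px [204.8 250.7] a 354.0
white px [359.1 138.2] area 257.5 cast [ 770. -401.   36.] | tri [ 644.9 -412.8  150.6] gap 186.6 scene px [349.  144.9] a 507.0
white px [287.4 134.9] area 338.5 cast [ 777.1 -142.1   36. ] | tri [ 768.  -140.3   61.2] gap 0.2 scene px [245.6 171.5] a 585.5
blue px [239.7 229.8] area 229.0 cast [430.9  19.9  36. ] | tri [430.1  19.1  33.3] gap 3.0 scene px [277.2 245.5] a 347.5
blue px [202.4 220.9] area 226.5 cast [459.  149.5  36. ] | tri [458.  148.7  33.9] gap 3.1 scene px [236.7 261.2] a 376.0
blue px [344.5 192.6] area 231.0 cast [ 568.4 -343.    36. ] | tri [ 569.1 -345.5   28.1] gap 2.3 scene px [324.9 181. ] a 223.5
blue px [286.1 170.5] area 171.5 cast [ 644.3 -138.2   36. ] | tri [ 642.  -138.1   43.3] gap 1.1 scene px [268.6 191. ] a 214.0
orange px [274. 212.] area 232.0 cast [494.9 -96.9  36. ] | tri [494.5 -97.9  32. ] gap 2.7 scene px [290.3 218.8] a 295.5
```

View pics/b.png

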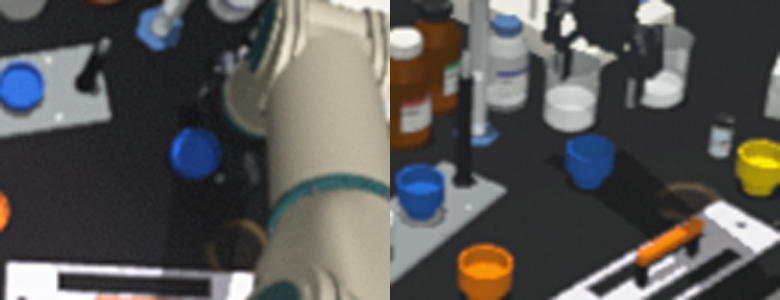

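The crop shows the gripper (scene crop, tips near (555,75) and (635,100)) centred above the loose blue cup at (590,160). The neighbours are clear, so I'll descend.

Emit:
move_arm([
  [0.1,0,3,0,0,0],
  [0.1,0,6,0,0,0],
  [0.1,0,8,0,0,0],
  [0.1,0,9.1,0,0,0],
  [0.1,0,9.1,0,0,0],
  [0.1,0,9.1,0,0,0],
])

```text
clock: 2.3
eef_pos: [570.1, -344.9, 21.1]
tool_rot: [3.141, 0.001, 1.749]
force: [-0.5, 0.2, 0.8]
width: 85.5
```

Emit:
move_arm([
  [0,0,0,0,0,0],
  [0,0,0,0,0,0],
  [0,0,0,0,0,0],
  [0,0,0,0,0,0],
  [0,0,0,0,0,0],
  [0,0,0,0,0,0],
  [0,0,0,0,0,0],
  [0,0,0,0,0,0],
  [0,0,0,0,0,0],
  [0,0,0,0,0,0],
], grip=-1)

```text
clock: 3.3
eef_pos: [570.4, -345.3, 22.2]
tool_rot: [3.14, 0.002, 1.748]
force: [-0.7, 0.1, 6.1]
width: 56.4
```

```bash
python3 go.py 569,-345,210,1.748 641,-138.3,210,1.748 641,-138.3,61,1.748
```

```text
at [ 570.38 -345.33   22.25] rpy [3.14 0.   1.75] w 56.4 t 3.3 F [-0.67  0.07  6.09]
(569.0, -345.0, 210.0) -> [  0.02  -0.09 -18.78] [0.11 0.11 0.03]
(641.0, -138.3, 210.0) -> [ 19.09  10.64 -18.79] [0.11 0.11 0.03]
(641.0, -138.3, 61.0) -> [19.12 10.62 -3.89] [0.11 0.11 0.03]
```

Emit:
move_arm([
  [0,0,-3,0,0,0],
  [0,0,-7,0,0,0],
  [0,0,-11,0,0,0],
  [0,0,-15,0,0,0],
  [0,0,-19,0,0,0],
  [0,0,-22,0,0,0],
  [3,1.6,-22,0,0,0],
  [7,3.9,-22,0,0,0],
  [11,6.1,-22,0,0,0],
  [15,8.4,-22,0,0,0],
  [18,10,-22,0,0,0],
  [19.1,10.6,-22,0,0,0],
  [19.1,10.6,-22,0,0,0],
  [19.1,10.6,-22,0,0,0],
])

```text
clock: 4.7
eef_pos: [639.4, -140.2, 240.5]
tool_rot: [-3.141, 0.002, 1.747]
force: [-0.3, -0.2, -0.8]
width: 56.1
```

```bash
python3 go.py 641,-138.3,61,1.748
```

```text
at [ 639.43 -140.15  240.48] rpy [-3.14  0.    1.75] w 56.1 t 4.7 F [-0.35 -0.16 -0.78]
(641.0, -138.3, 61.0) -> [ 0.19  0.2  17.95] [-0.04  0.12 -0.06]
```

Emit:
move_arm([
  [0.1,0.1,4,0,0,0],
  [0.1,0.1,8,0,0,0],
  [0.1,0.1,11,0,0,0],
  [0.1,0.1,13,0,0,0],
  [0.1,0.1,14,0,0,0],
  [0.1,0.1,15,0,0,0],
  [0.1,0.1,16,0,0,0],
  [0.1,0.1,17,0,0,0],
  [0.1,0.1,17.5,0,0,0],
  [0.1,0.1,17.8,0,0,0],
  [0.1,0.1,18,0,0,0],
  [0.1,0.1,18,0,0,0],
])

```text
clock: 5.9
eef_pos: [642.0, -138.9, 61.3]
tool_rot: [3.139, 0.003, 1.748]
force: [1.6, -5.4, 2.2]
width: 56.5
```

```bash
python3 go.py 641,-138.3,61,1.748; python3 -c "
from vis import *
cups(grab('c'))"
```

```text
at [ 642.01 -138.91   61.34] rpy [3.14 0.   1.75] w 56.5 t 5.9 F [ 1.57 -5.42  2.22]
(641.0, -138.3, 61.0) -> [ 0.08 -0.09  0.03] [ 0.13  0.18 -0.03]
white px [163.5 224.1] area 241.0 cast [445.2 282.9  36. ] | tri [444.  281.7  35.4] gap 3.6 scene px [200.4 287.7] a 445.0
white px [125.3 220.2] area 248.0 cast [456.3 415.5  36. ] | tri [454.8 413.4  36.9] gap 4.2 scene px [153.8 311.8] a 502.5
white px [191.3 193.5] area 228.0 cast [554.4 193.2  36. ] | tri [553.4 192.2  34. ] gap 3.9 scene px [204.8 250.7] a 354.0
white px [366.8 163.9] area 281.5 cast [ 674.1 -425.3   36. ] | tri [ 761.1 -314.3    8.9] gap 284.9 scene px [245.4 171.9] a 567.5
white px [359.  138.2] area 259.5 cast [ 769.8 -400.8   36. ] | tri [ 874.2 -352.2  -79.3] gap 203.9 scene px [245.4 171.9] a 567.5
blue px [239.8 229.9] area 229.5 cast [430.9  19.8  36. ] | tri [430.   19.   33.3] gap 2.8 scene px [277.2 245.5] a 347.5
blue px [202.4 220.9] area 227.0 cast [459.  149.6  36. ] | tri [458.1 148.8  33.5] gap 3.2 scene px [236.7 261.3] a 379.5
orange px [273.8 211.9] area 225.5 cast [495.3 -96.1  36. ] | tri [494.5 -97.4  32.3] gap 3.5 scene px [290.3 218.8] a 296.5
```

Emit:
move_arm([
  [0,0,0,0,0,0],
  [0,0,0,0,0,0],
  [0,0,0,0,0,0],
  [0,0,0,0,0,0],
  [0,0,0,0,0,0],
  [0,0,-3,0,0,0],
  [0,0,-7,0,0,0],
  [0,0,-11,0,0,0],
  [0,0,-15,0,0,0],
  [0,0,-16,0,0,0],
  [0,0,-16,0,0,0],
], grip=1)

```text
clock: 7.1
eef_pos: [642.0, -136.7, 222.5]
tool_rot: [3.138, 0.001, 1.749]
force: [0.5, -0.0, -0.2]
width: 85.4
```

```bash
python3 go.py 554,193,200,1.748 554,193,21,1.748 430.5,19.5,200,1.748 430.5,19.5,21,1.748;  python3 -c "
from vis import *
ims=grab('d');cups(ims)
c=ims['scene'][145:240,225:325];cv2.imwrite('pics/d.png',cv2.resize(c,None,fx=5,fy=5,interpolation=2)[:,:,::-1])"
```

```text
at [ 641.98 -136.69  222.5 ] rpy [3.14 0.   1.75] w 85.4 t 7.1 F [ 0.48 -0.03 -0.22]
(554.0, 193.0, 200.0) -> [34.01 -2.83  2.19] [0.23 0.08 0.04]
(554.0, 193.0, 21.0) -> [34.03 -2.9  20.09] [0.23 0.08 0.04]
(430.5, 19.5, 200.0) -> [ 19.12 -18.06   2.15] [0.23 0.08 0.04]
(430.5, 19.5, 21.0) -> [ 19.14 -18.13  20.05] [0.23 0.08 0.04]
white px [163.5 224.1] area 241.0 cast [445.2 282.9  36. ] | tri [444.  281.7  35.4] gap 3.6 scene px [200.4 287.7] a 445.0
white px [125.4 220.1] area 250.0 cast [456.4 415.3  36. ] | tri [455.  413.4  36.7] gap 4.1 scene px [153.8 311.8] a 502.5
white px [191.3 193.5] area 228.0 cast [554.4 193.2  36. ] | tri [553.4 192.2  34. ] gap 3.9 scene px [204.8 250.7] a 354.0
white px [366.8 163.9] area 282.5 cast [ 674.1 -425.2   36. ] | tri [ 760.5 -314.3   10.5] gap 283.8 scene px [245.6 171.5] a 585.5
white px [359.1 138. ] area 266.0 cast [ 770.6 -401.1   36. ] | tri [ 874.4 -352.9  -78.1] gap 202.6 scene px [245.6 171.5] a 585.5
blue px [239.8 229.8] area 229.0 cast [430.9  19.8  36. ] | tri [430.1  19.   33.3] gap 2.9 scene px [277.2 245.5] a 347.5
blue px [202.5 221. ] area 229.0 cast [458.7 149.3  36. ] | tri [457.9 148.7  33.4] gap 2.9 scene px [236.7 261.3] a 380.0
orange px [274. 212.] area 234.0 cast [495.1 -96.9  36. ] | tri [494.6 -97.9  31.9] gap 2.9 scene px [290.3 218.8] a 296.5
```

View pics/d.png

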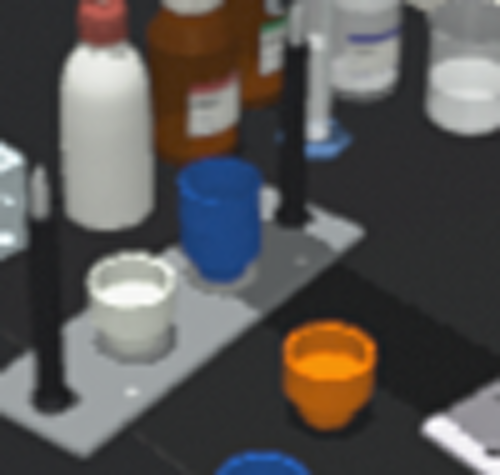

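The scene crop shows the first blue cup seated squarely in the blue receiver at (220,215). The white receiver at (130,305) is still empty. Next is the white cup at (554,193).

Emit:
move_arm([
  [34,-2.9,0,0,0,0],
  [34,-2.9,0,0,0,0],
  [34,-2.9,0,0,0,0],
  [34,-2.9,0,0,0,0],
  [34,-2.9,0,0,0,0],
  [34,-2.9,0,0,0,0],
  [34,-2.9,0,0,0,0],
  [34,-2.9,0,0,0,0],
  [34,-2.9,0,0,0,0],
  [34,-2.9,4,0,0,0],
  [34,-2.9,8,0,0,0],
  [34,-2.9,12,0,0,0],
  [34,-2.9,16,0,0,0],
  [34,-2.9,18,0,0,0],
  [34,-2.9,19,0,0,0],
  [34,-2.9,20,0,0,0],
  [34,-2.9,20.1,0,0,0],
  [34,-2.9,20.1,0,0,0],
])

```text
clock: 9.0
eef_pos: [552.7, 192.6, 19.9]
tool_rot: [3.141, -0.0, 1.748]
force: [-0.1, -0.1, -0.4]
width: 85.4
```

Emit:
move_arm([
  [0,0,0,0,0,0],
  [0,0,0,0,0,0],
  [0,0,0,0,0,0],
  [0,0,0,0,0,0],
  [0,0,0,0,0,0],
  [0,0,0,0,0,0],
  [0,0,0,0,0,0],
  [0,0,0,0,0,0],
  [0,0,-4,0,0,0],
  [0,0,-8,0,0,0],
  [0,0,-12,0,0,0],
  [0,0,-16,0,0,0],
  [0,0,-20,0,0,0],
  [0,0,-22,0,0,0],
  [0,0,-22,0,0,0],
], grip=-1)

```text
clock: 10.5
eef_pos: [554.0, 193.8, 243.4]
tool_rot: [3.134, -0.001, 1.749]
force: [0.9, -0.3, -0.9]
width: 56.8
```

```bash
python3 go.py 624,-44.5,240,1.748 624,-44.5,61,1.748
```

```text
at [553.95 193.75 243.36] rpy [ 3.13 -0.    1.75] w 56.8 t 10.5 F [ 0.86 -0.25 -0.88]
(624.0, -44.5, 240.0) -> [-24.69   2.68   0.33] [ 0.44 -0.07  0.03]
(624.0, -44.5, 61.0) -> [-24.71   2.54  18.23] [ 0.44 -0.07  0.03]
```

Emit:
move_arm([
  [-4,0.4,0,0,0,0],
  [-8,0.9,0,0,0,0],
  [-12,1.3,0,0,0,0],
  [-16,1.7,0,0,0,0],
  [-20,2.2,0,0,0,0],
  [-23,2.5,0,0,0,0],
  [-24.7,2.7,0,0,0,0],
  [-24.7,2.7,0,0,0,0],
  [-24.7,2.7,4,0,0,0],
  [-24.7,2.7,8,0,0,0],
  [-24.7,2.7,12,0,0,0],
  [-24.7,2.7,14,0,0,0],
  [-24.7,2.7,15,0,0,0],
  [-24.7,2.7,16,0,0,0],
  [-24.7,2.7,17,0,0,0],
  [-24.7,2.7,17.5,0,0,0],
  [-24.7,2.7,18,0,0,0],
  [-24.7,2.7,18.3,0,0,0],
  [-24.7,2.7,18.3,0,0,0],
])

```text
clock: 12.4
eef_pos: [624.3, -44.0, 59.4]
tool_rot: [3.137, -0.0, 1.749]
force: [-2.6, 3.6, 15.5]
width: 56.6
```

```bash
python3 go.py 624.5,-44.5,60,1.748 ;  python3 -c "
from vis import *
cups(grab('e'))"
```

```text
at [624.32 -44.04  59.43] rpy [ 3.14 -0.    1.75] w 56.6 t 12.4 F [-2.59  3.57 15.45]
(624.5, -44.5, 60.0) -> [-0.05  0.01 -0.06] [ 0.26 -0.02  0.08]
white px [163.5 224.2] area 241.0 cast [445.1 282.9  36. ] | tri [443.9 281.7  35.5] gap 3.5 scene px [200.4 287.7] a 445.0
white px [125.4 220.2] area 249.5 cast [456.4 415.3  36. ] | tri [454.9 413.4  36.8] gap 4.1 scene px [153.8 311.8] a 502.5
white px [366.8 164. ] area 282.0 cast [ 674.  -425.1   36. ] | tri [ 791.4 -436.3 -199.3] gap 153.3 scene px [278.9 195.2] a 460.0
white px [359.  138.2] area 258.0 cast [ 770.  -400.8   36. ] | tri [ 900.  -468.8 -278.1] gap 50.6 scene px [278.9 195.2] a 460.0
blue px [239.3 229.7] area 214.5 cast [431.3  21.4  36. ] | tri [429.8  20.1  34.3] gap 4.3 scene px [277.2 245.5] a 348.0
blue px [202.4 220.8] area 237.0 cast [459.3 149.6  36. ] | tri [458.4 148.8  33.5] gap 3.4 scene px [236.7 261.3] a 377.0
```

The cup met its seat with 15 N upward at the expected height. I'll release it and go on to the blue cup at (430,19).

Emit:
move_arm([
  [0,0,0,0,0,0],
  [0,0,0,0,0,0],
  [0,0,0,0,0,0],
  [0,0,0,0,0,0],
  [0,0,0,0,0,0],
  [0,0,-4,0,0,0],
  [0,0,-8,0,0,0],
  [0,0,-12,0,0,0],
  [0,0,-14,0,0,0],
  [2.7,-5,-14,0,0,0],
  [5,-9,-14,0,0,0],
  [7.6,-14,-14,0,0,0],
  [9.7,-18,-14,0,0,0],
  [9.7,-18,-14,0,0,0],
  [9.7,-18,-10,0,0,0],
  [9.7,-18,-6,0,0,0],
  [9.7,-18,-6,0,0,0],
], grip=1)

```text
clock: 14.2
eef_pos: [425.3, 17.7, 113.1]
tool_rot: [-3.133, -0.001, 1.749]
force: [-0.7, -0.7, 0.7]
width: 85.4
```

```bash
python3 go.py 430.3,19.5,21,1.748 ;  python3 -c "
from vis import *
ims=grab('f');cups(ims)
c=ims['scene'][145:260,205:325];cv2.imwrite('pics/f.png',cv2.resize(c,None,fx=4,fy=4,interpolation=2)[:,:,::-1])"
```

```text
at [425.29  17.72 113.12] rpy [-3.13 -0.    1.75] w 85.4 t 14.2 F [-0.7  -0.66  0.74]
(430.3, 19.5, 21.0) -> [0.08 0.6  9.21] [-0.48 -0.04  0.08]
white px [163.5 224.2] area 240.0 cast [445.2 283.   36. ] | tri [443.9 281.7  35.5] gap 3.6 scene px [200.4 287.7] a 445.0
white px [125.4 220.1] area 250.0 cast [456.4 415.3  36. ] | tri [454.9 413.3  36.7] gap 4.1 scene px [153.8 311.8] a 502.5
white px [366.8 163.9] area 281.0 cast [ 674.1 -425.2   36. ] | tri [ 511.3 -246.1  638.6] gap 15.5 scene px [330.9   7.4] a 479.0
white px [359.1 138.2] area 257.5 cast [ 770. -401.   36.] | tri [ 544.7 -248.5  635.8] gap 32.6 scene px [330.9   7.4] a 479.0
blue px [202.3 221. ] area 224.0 cast [458.8 149.8  36. ] | tri [457.9 149.   34.4] gap 3.0 scene px [236.6 261.1] a 373.5
blue px [286.5 168.7] area 207.0 cast [ 651.  -139.4   36. ] | tri [ 698.1 -184.  -267.1] gap 78.8 scene px [277.1 245.9] a 333.0
orange px [274.  212.1] area 225.5 cast [494.6 -96.9  36. ] | tri [ 402.4 -136.   138.6] gap 176.4 scene px [351.5 208.3] a 123.0
```

View pics/f.png

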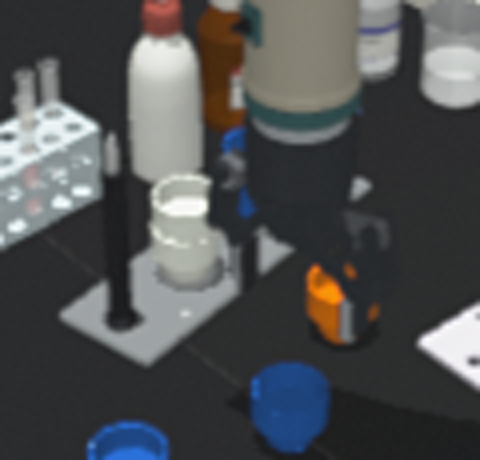

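The second stack piece is home: the white cup is nested at (185,220) in the crop. The blue target at (290,405) has not moved.

Emit:
move_arm([
  [0,0,3,0,0,0],
  [0,0,6,0,0,0],
  [0,0,8,0,0,0],
  [0,0,9,0,0,0],
  [0,0,9.5,0,0,0],
  [0,0,9.5,0,0,0],
  [0,0,9.5,0,0,0],
])

```text
clock: 15.0
eef_pos: [429.7, 17.8, 22.7]
tool_rot: [3.138, 0.001, 1.748]
force: [-0.2, 0.3, 0.4]
width: 85.3
```

```bash
python3 go.py 430.3,19.5,21,1.748 
```

```text
at [429.74  17.81  22.66] rpy [3.14 0.   1.75] w 85.3 t 15.0 F [-0.24  0.25  0.43]
(430.3, 19.5, 21.0) -> [0.16 0.08 0.17] [ 0.19  0.05 -0.01]
```

Good. I'll nudge to centre first, then close and lift.

Emit:
move_arm([
  [0.15,0,0.15,0,0,0],
  [0.15,0,0.15,0,0,0],
  [0.15,0,0.15,0,0,0],
])

```text
clock: 15.3
eef_pos: [428.1, 19.7, 20.2]
tool_rot: [3.141, 0.0, 1.749]
force: [0.1, 0.1, 0.6]
width: 85.3
```

Emit:
move_arm([
  [0,0,0,0,0,0],
  [0,0,0,0,0,0],
  [0,0,0,0,0,0],
  [0,0,0,0,0,0],
  [0,0,0,0,0,0],
  [0,0,0,0,0,0],
  [0,0,0,0,0,0],
  [0,0,0,0,0,0],
  [0,0,-4,0,0,0],
  [0,0,-8,0,0,0],
  [0,0,-12,0,0,0],
  [0,0,-16,0,0,0],
  [0,0,-20,0,0,0],
  [0,0,-22,0,0,0],
  [0,0,-22,0,0,0],
  [0,0,-22,0,0,0],
], grip=-1)

```text
clock: 16.9
eef_pos: [427.3, 19.0, 239.5]
tool_rot: [-3.141, 0.001, 1.748]
force: [-0.7, -0.7, -0.7]
width: 57.1
```

```bash
python3 go.py 641.5,-139,240,1.748 641.5,-139,88.5,1.748;  python3 -c "
from vis import *
cups(grab('g'))"
```

```text
at [427.35  19.04 239.52] rpy [-3.14  0.    1.75] w 57.1 t 16.9 F [-0.71 -0.74 -0.66]
(641.5, -139.0, 240.0) -> [-19.33  18.29  -0.04] [-0.02  0.04 -0.  ]
(641.5, -139.0, 88.5) -> [-19.32  18.3   15.11] [-0.02  0.04 -0.  ]
white px [163.5 224.1] area 241.0 cast [445.2 282.9  36. ] | tri [444.  281.7  35.4] gap 3.6 scene px [200.4 287.7] a 445.0
white px [125.3 220.2] area 248.5 cast [456.3 415.4  36. ] | tri [454.8 413.4  36.9] gap 4.1 scene px [153.8 311.8] a 502.5
white px [366.8 163.9] area 281.0 cast [ 674.1 -425.3   36. ] | tri [ 480.3 -376.3  365.1] gap 221.5 scene px [398.  107.3] a 447.5
white px [359.1 138.2] area 257.5 cast [ 770. -401.   36.] | tri [ 804.9 -280.4  134.8] gap 233.9 scene px [236.5 138.9] a 144.5
blue px [201.3 221.5] area 187.0 cast [456.9 153.3  36. ] | tri [455.2 151.6  37.9] gap 4.1 scene px [236.6 261.2] a 376.0
blue px [286.5 168.6] area 207.5 cast [ 651.  -139.4   36. ] | tri [ 636.5 -143.3   64.1] gap 18.3 scene px [273.3 186.6] a 559.0
orange px [274.  212.1] area 224.5 cast [494.7 -96.9  36. ] | tri [494.3 -97.8  32.1] gap 2.6 scene px [290.3 218.8] a 295.5
```

Emit:
move_arm([
  [-3,2.8,0,0,0,0],
  [-6,5.7,0,0,0,0],
  [-9,8.5,0,0,0,0],
  [-12,11.4,0,0,0,0],
  [-15,14.2,0,0,0,0],
  [-18,17,0,0,0,0],
  [-19.3,18.3,0,0,0,0],
  [-19.3,18.3,0,0,0,0],
  [-19.3,18.3,4,0,0,0],
  [-19.3,18.3,8,0,0,0],
  [-19.3,18.3,10,0,0,0],
  [-19.3,18.3,11,0,0,0],
  [-19.3,18.3,12,0,0,0],
  [-19.3,18.3,13,0,0,0],
  [-19.3,18.3,14,0,0,0],
  [-19.3,18.3,14.6,0,0,0],
  [-19.3,18.3,15,0,0,0],
  [-19.3,18.3,15.2,0,0,0],
  [-19.3,18.3,15.2,0,0,0],
])

```text
clock: 18.9
eef_pos: [642.4, -137.7, 88.2]
tool_rot: [3.141, -0.0, 1.749]
force: [-0.0, 0.2, 0.3]
width: 57.0
```

```bash
python3 go.py 641.5,-139,87.5,1.748 445,282.5,230,1.748 445,282.5,21,1.748
```

```text
at [ 642.37 -137.67   88.22] rpy [ 3.14 -0.    1.75] w 57.0 t 18.9 F [-0.01  0.23  0.34]
(641.5, -139.0, 87.5) -> [-0.12 -0.11  0.07] [ 0.04 -0.01  0.05]
(445.0, 282.5, 230.0) -> [ 44.85 -11.97 -14.18] [ 0.04 -0.01  0.05]
(445.0, 282.5, 21.0) -> [ 44.85 -11.98   6.72] [ 0.04 -0.01  0.05]
```

Emit:
move_arm([
  [-0.1,-0.1,0.1,0,0,0],
  [-0.1,-0.1,0.2,0,0,0],
  [-0.1,-0.1,0.2,0,0,0],
])

```text
clock: 19.2
eef_pos: [642.4, -137.7, 87.9]
tool_rot: [3.139, -0.001, 1.749]
force: [-2.2, 1.9, 8.7]
width: 56.8
```

Emit:
move_arm([
  [0,0,0,0,0,0],
  [0,0,0,0,0,0],
  [0,0,0,0,0,0],
  [0,0,0,0,0,0],
  [0,0,0,0,0,0],
  [0,0,-4,0,0,0],
  [0,0,-8,0,0,0],
  [0,0,-12,0,0,0],
  [0,0,-15,0,0,0],
  [0,0,-15,0,0,0],
  [0,0,-15,0,0,0],
], grip=1)

```text
clock: 20.3
eef_pos: [641.4, -139.3, 236.3]
tool_rot: [3.141, 0.001, 1.749]
force: [-0.2, -1.6, -1.2]
width: 85.4
```

```bash
python3 go.py 445,282.5,230,1.748 445,282.5,21,1.748;  python3 -c "
from vis import *
ims=grab('h');cups(ims)
c=ims['scene'][145:240,225:325];cv2.imwrite('pics/h.png',cv2.resize(c,None,fx=4,fy=4,interpolation=2)[:,:,::-1])"
```

```text
at [ 641.36 -139.33  236.34] rpy [3.14 0.   1.75] w 85.4 t 20.3 F [-0.23 -1.56 -1.23]
(445.0, 282.5, 230.0) -> [ 44.99 -11.87   0.59] [0.05 0.05 0.03]
(445.0, 282.5, 21.0) -> [ 45.01 -11.89  21.49] [0.05 0.05 0.03]
white px [163.5 224.1] area 241.0 cast [445.2 282.9  36. ] | tri [444.  281.7  35.4] gap 3.6 scene px [200.4 287.7] a 445.0
white px [125.4 220.1] area 250.0 cast [456.4 415.3  36. ] | tri [455.  413.4  36.7] gap 4.1 scene px [153.8 311.8] a 502.5
white px [359.1 137.9] area 264.0 cast [ 770.8 -401.3   36. ] | tri [ 805.8 -281.   134.2] gap 233.7 scene px [236.5 138.9] a 144.5
blue px [202.4 220.9] area 237.0 cast [459.2 149.6  36. ] | tri [458.3 148.8  33.4] gap 3.4 scene px [236.7 261.3] a 378.5
orange px [274. 212.] area 233.0 cast [494.9 -96.9  36. ] | tri [494.5 -97.9  32.1] gap 2.7 scene px [290.3 218.7] a 296.0
```

View pics/h.png

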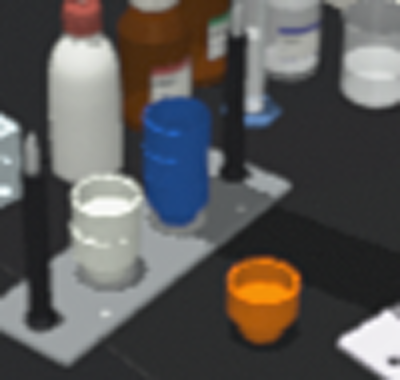

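Both stacks look upright: blue now holds two cups at (175,160) and white one at (105,230) in the crop. Next is the white cup at (445,282).

Emit:
move_arm([
  [5,-1.3,0,0,0,0],
  [9.5,-2.5,0,0,0,0],
  [14,-3.7,0,0,0,0],
  [19,-5,0,0,0,0],
  [24,-6.3,0,0,0,0],
  [28,-7.4,0,0,0,0],
  [33,-8.7,0,0,0,0],
  [38,-10,0,0,0,0],
  [43,-11.4,0,0,0,0],
  [45,-11.9,0,0,0,0],
  [45,-11.9,4,0,0,0],
  [45,-11.9,8,0,0,0],
  [45,-11.9,12,0,0,0],
  [45,-11.9,15,0,0,0],
  [45,-11.9,18,0,0,0],
  [45,-11.9,20,0,0,0],
  [45,-11.9,21.5,0,0,0],
  [45,-11.9,21.5,0,0,0],
  [45,-11.9,21.5,0,0,0],
])

```text
clock: 22.3
eef_pos: [443.7, 282.4, 20.2]
tool_rot: [-3.14, 0.001, 1.749]
force: [-0.5, 0.6, -0.8]
width: 85.4
```

```bash
python3 go.py 445,282.5,21,1.748
```

```text
at [443.72 282.4   20.21] rpy [-3.14  0.    1.75] w 85.4 t 22.3 F [-0.52  0.58 -0.8 ]
(445.0, 282.5, 21.0) -> [-0.01  0.13 -0.08] [-0.11  0.03  0.06]
```

Emit:
move_arm([
  [0,0,0,0,0,0],
  [0,0,0,0,0,0],
  [0,0,0,0,0,0],
  [0,0,0,0,0,0],
  [0,0,0,0,0,0],
  [0,0,0,0,0,0],
  [0,0,0,0,0,0],
  [0,0,0,0,0,0],
  [0,0,-4,0,0,0],
  [0,0,-8,0,0,0],
  [0,0,-12,0,0,0],
  [0,0,-16,0,0,0],
  [0,0,-20,0,0,0],
  [0,0,-23,0,0,0],
  [0,0,-23,0,0,0],
  [0,0,-23,0,0,0],
], grip=-1)

```text
clock: 23.9
eef_pos: [444.7, 282.3, 251.6]
tool_rot: [3.14, 0.0, 1.748]
force: [0.3, 0.3, -1.6]
width: 57.7
```

```bash
python3 go.py 624.3,-44,240,1.748 624.3,-44,87,1.748; python3 -c "
from vis import *
cups(grab('i'))"
```

```text
at [444.66 282.33 251.58] rpy [3.14 0.   1.75] w 57.7 t 23.9 F [ 0.29  0.35 -1.62]
(624.3, -44.0, 240.0) -> [-35.29  11.92   1.19] [0.11 0.01 0.01]
(624.3, -44.0, 87.0) -> [-35.29  11.89  16.49] [0.11 0.01 0.01]
white px [366.7 163.9] area 279.0 cast [ 674.3 -425.1   36. ] | tri [ 710.  -250.4  200. ] gap 301.3 scene px [236.5 138.9] a 144.5
white px [359.1 138.2] area 257.5 cast [ 770. -401.   36.] | tri [ 804.9 -280.4  134.8] gap 233.9 scene px [236.5 138.9] a 144.5
blue px [202.4 220.9] area 226.0 cast [459.1 149.6  36. ] | tri [458.2 148.9  33.8] gap 3.2 scene px [236.6 261.2] a 376.5
blue px [286.8 166.9] area 256.5 cast [ 657.4 -140.6   36. ] | tri [ 646.  -139.8   71. ] gap 5.2 scene px [268.8 183.8] a 445.0
orange px [274.  212.1] area 227.5 cast [494.5 -96.8  36. ] | tri [494.1 -97.8  32.2] gap 2.5 scene px [290.4 218.8] a 296.5
```

Emit:
move_arm([
  [-4.5,1.5,0,0,0,0],
  [-9,3,0,0,0,0],
  [-13.5,4.5,0,0,0,0],
  [-18,6.1,0,0,0,0],
  [-22.5,7.6,0,0,0,0],
  [-27,9.1,0,0,0,0],
  [-31.5,10.6,0,0,0,0],
  [-35.3,11.9,0,0,0,0],
  [-35.3,11.9,0,0,0,0],
  [-35.3,11.9,4,0,0,0],
  [-35.3,11.9,8,0,0,0],
  [-35.3,11.9,11,0,0,0],
  [-35.3,11.9,12,0,0,0],
  [-35.3,11.9,13,0,0,0],
  [-35.3,11.9,14,0,0,0],
  [-35.3,11.9,15,0,0,0],
  [-35.3,11.9,15.8,0,0,0],
  [-35.3,11.9,16.3,0,0,0],
  [-35.3,11.9,16.6,0,0,0],
  [-35.3,11.9,16.6,0,0,0],
])

```text
clock: 26.0
eef_pos: [624.3, -43.9, 89.1]
tool_rot: [3.141, 0.003, 1.748]
force: [-8.2, -1.0, 26.7]
width: 57.7
```

```bash
python3 go.py 624.3,-44,87,1.748 459,149.3,230,1.748 459,149.3,21,1.748
```

```text
at [624.29 -43.86  89.11] rpy [3.14 0.   1.75] w 57.7 t 26.0 F [-8.21 -1.03 26.67]
(624.3, -44.0, 87.0) -> [-0.01 -0.    0.21] [0.04 0.17 0.02]
(459.0, 149.3, 230.0) -> [ 21.89 -12.85 -14.16] [0.04 0.17 0.02]
(459.0, 149.3, 21.0) -> [ 21.95 -12.86   6.74] [0.04 0.17 0.02]
```

There is 26 N here, 2 mm above the expected height, with an 8 N sideways push toward -x. I'll back off, shift 1 mm toward -x and settle it again gently.

Emit:
move_arm([
  [0,0,-0.5,0,0,0],
  [0,-0.1,-0.5,0,0,0],
  [0,-0.2,-0.4,0,0,0],
  [0,-0.2,-0.2,0,0,0],
  [0,-0.2,-0.1,0,0,0],
  [0,-0.2,-0.1,0,0,0],
])

```text
clock: 26.6
eef_pos: [623.2, -44.0, 89.2]
tool_rot: [3.139, 0.002, 1.748]
force: [-5.4, -1.1, 24.6]
width: 57.7
```

```bash
python3 go.py 624.3,-44,87,1.748;  python3 -c "
from vis import *
ims=grab('j')
a=ims['scene'][135:230,225:325];b=ims['top'][120:215,230:330]
cv2.imwrite('pics/j.png',cv2.resize(np.hstack([a,b]),None,fx=4,fy=4,interpolation=2)[:,:,::-1])"
```

```text
at [623.22 -44.04  89.16] rpy [3.14 0.   1.75] w 57.7 t 26.6 F [-5.39 -1.15 24.62]
(624.3, -44.0, 87.0) -> [-0.01  0.11  0.22] [0.14 0.12 0.02]
```

View pics/j.png

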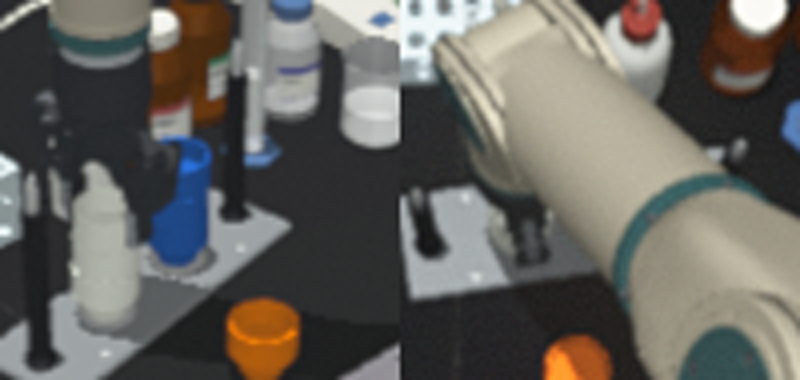

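The crop shows the gripped cup upright and in line with the white stack at (105,260). The height fits a cup held 2 mm lower in the pads that has bottomed out. I'll release it and check.

Emit:
move_arm([
  [0,0,-0.1,0,0,0],
  [0,0,-0.1,0,0,0],
  [0,0,-0.1,0,0,0],
  [0,0,-0.1,0,0,0],
  [0,0,-0.1,0,0,0],
  [0,0,-4,0,0,0],
  [0,0,-8,0,0,0],
  [0,0,-12,0,0,0],
  [0,0,-15,0,0,0],
  [0,0,-15,0,0,0],
  [0,0,-15,0,0,0],
], grip=1)

```text
clock: 27.8
eef_pos: [622.1, -44.2, 236.0]
tool_rot: [3.141, 0.001, 1.749]
force: [-0.5, 0.4, -0.3]
width: 84.8
```

```bash
python3 go.py 459,149.3,230,1.748 459,149.3,21,1.748;  python3 -c "
from vis import *
ims=grab('k');cups(ims)
c=ims['scene'][145:240,225:325];cv2.imwrite('pics/k.png',cv2.resize(c,None,fx=5,fy=5,interpolation=2)[:,:,::-1])"
```

```text
at [622.13 -44.23 236.03] rpy [3.14 0.   1.75] w 84.8 t 27.8 F [-0.47  0.44 -0.29]
(459.0, 149.3, 230.0) -> [ 21.93 -12.64   0.58] [0.04 0.03 0.03]
(459.0, 149.3, 21.0) -> [ 21.94 -12.65  21.48] [0.04 0.03 0.03]
white px [125.3 220.2] area 248.0 cast [456.2 415.4  36. ] | tri [454.7 413.4  37. ] gap 4.0 scene px [153.8 311.8] a 502.5
white px [366.8 163.9] area 282.5 cast [ 674.1 -425.2   36. ] | tri [ 498.3 -373.7  360.4] gap 188.6 scene px [387. 105.] a 141.5
white px [359.  138.2] area 259.5 cast [ 769.8 -400.8   36. ] | tri [ 747.2 -232.1  301.1] gap 240.4 scene px [232.7 105.9] a 135.5
blue px [202.4 221. ] area 241.5 cast [458.8 149.5  36. ] | tri [458.  148.8  33.8] gap 2.9 scene px [236.6 261.2] a 376.5
orange px [273.8 212.1] area 214.0 cast [494.5 -96.2  36. ] | tri [494.  -97.4  30.9] gap 3.0 scene px [290.3 219.2] a 283.0
```

View pics/k.png

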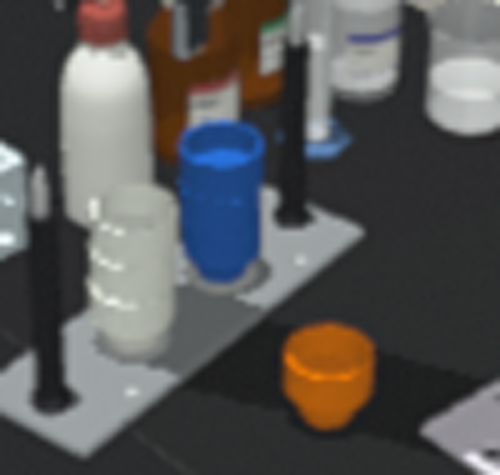

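The white stack now holds two cups, evenly spaced and upright at (135,270). Next is the last blue cup, at (459,149).

Emit:
move_arm([
  [4,-2.3,0,0,0,0],
  [8,-4.6,0,0,0,0],
  [12,-6.9,0,0,0,0],
  [16,-9.2,0,0,0,0],
  [20,-11.5,0,0,0,0],
  [21.9,-12.6,0,0,0,0],
  [21.9,-12.6,4,0,0,0],
  [21.9,-12.6,8,0,0,0],
  [21.9,-12.6,12,0,0,0],
  [21.9,-12.6,15,0,0,0],
  [21.9,-12.6,18,0,0,0],
  [21.9,-12.6,20,0,0,0],
  [21.9,-12.6,21.5,0,0,0],
  [21.9,-12.6,21.5,0,0,0],
  [21.9,-12.6,21.5,0,0,0],
])

```text
clock: 29.4
eef_pos: [458.5, 149.1, 20.2]
tool_rot: [-3.14, 0.0, 1.749]
force: [-0.2, -0.4, 0.7]
width: 85.6
```

```bash
python3 go.py 459,149.3,21,1.748
```

```text
at [458.46 149.13  20.24] rpy [-3.14  0.    1.75] w 85.6 t 29.4 F [-0.23 -0.36  0.69]
(459.0, 149.3, 21.0) -> [ 0.01  0.06 -0.08] [-0.12  0.01  0.07]
```

Emit:
move_arm([
  [0,0,0,0,0,0],
  [0,0,0,0,0,0],
  [0,0,0,0,0,0],
  [0,0,0,0,0,0],
  [0,0,0,0,0,0],
  [0,0,0,0,0,0],
  [0,0,0,0,0,0],
  [0,0,0,0,0,0],
  [0,0,-4,0,0,0],
  [0,0,-8,0,0,0],
  [0,0,-12,0,0,0],
  [0,0,-16,0,0,0],
  [0,0,-20,0,0,0],
  [0,0,-23.5,0,0,0],
  [0,0,-23.5,0,0,0],
  [0,0,-23.5,0,0,0],
], grip=-1)

```text
clock: 31.0
eef_pos: [459.5, 148.7, 256.5]
tool_rot: [3.14, 0.001, 1.748]
force: [-0.4, -0.2, -1.1]
width: 55.9
```

```bash
python3 go.py 641.5,-139,240,1.748 641.5,-139,118,1.748; python3 -c "
from vis import *
cups(grab('l'))"
```

```text
at [459.47 148.67 256.54] rpy [3.14 0.   1.75] w 55.9 t 31.0 F [-0.36 -0.18 -1.11]
(641.5, -139.0, 240.0) -> [-31.52  12.85   1.71] [ 0.11  0.05 -0.01]
(641.5, -139.0, 118.0) -> [-31.51  12.82  13.91] [ 0.11  0.05 -0.01]
white px [125.4 220.1] area 250.5 cast [456.5 415.2  36. ] | tri [455.  413.3  36.7] gap 4.1 scene px [153.8 311.8] a 502.5
white px [366.8 163.9] area 282.0 cast [ 674.1 -425.2   36. ] | tri [ 496.  -374.   361.3] gap 192.5 scene px [388.3 105.2] a 169.0
white px [359.1 138.2] area 257.5 cast [ 770. -401.   36.] | tri [ 525.  -358.9  378.1] gap 262.2 scene px [388.3 105.2] a 169.0
blue px [286.8 166.9] area 255.5 cast [ 657.3 -140.6   36. ] | tri [ 645.9 -139.8   71.1] gap 5.3 scene px [268.8 183.8] a 443.5
orange px [274. 212.] area 230.5 cast [495.  -96.8  36. ] | tri [494.5 -97.9  31.9] gap 2.8 scene px [290.3 218.8] a 296.0
```

Emit:
move_arm([
  [-4.5,1.8,0,0,0,0],
  [-9,3.7,0,0,0,0],
  [-13.5,5.5,0,0,0,0],
  [-18,7.3,0,0,0,0],
  [-22.5,9.2,0,0,0,0],
  [-27,11,0,0,0,0],
  [-31,12.6,0,0,0,0],
  [-31.5,12.8,0,0,0,0],
  [-31.5,12.8,0,0,0,0],
  [-31.5,12.8,4,0,0,0],
  [-31.5,12.8,7,0,0,0],
  [-31.5,12.8,9,0,0,0],
  [-31.5,12.8,10,0,0,0],
  [-31.5,12.8,11,0,0,0],
  [-31.5,12.8,12,0,0,0],
  [-31.5,12.8,13,0,0,0],
  [-31.5,12.8,13.5,0,0,0],
  [-31.5,12.8,13.8,0,0,0],
  [-31.5,12.8,13.9,0,0,0],
  [-31.5,12.8,13.9,0,0,0],
])

```text
clock: 33.1
eef_pos: [641.3, -138.2, 117.7]
tool_rot: [3.141, 0.0, 1.749]
force: [-1.2, 0.6, 2.3]
width: 55.8
```

```bash
python3 go.py 641.5,-139,117,1.748
```

```text
at [ 641.3  -138.19  117.7 ] rpy [3.14 0.   1.75] w 55.8 t 33.1 F [-1.21  0.61  2.26]
(641.5, -139.0, 117.0) -> [-0.08  0.01  0.07] [0.04 0.03 0.03]
```

Emit:
move_arm([
  [0,0,0.1,0,0,0],
  [0,0,0.2,0,0,0],
  [0,0,0.2,0,0,0],
])

```text
clock: 33.4
eef_pos: [641.5, -138.3, 117.6]
tool_rot: [3.14, 0.002, 1.748]
force: [-4.5, 0.3, 14.7]
width: 55.6
```

Emit:
move_arm([
  [0,0,0,0,0,0],
  [0,0,0,0,0,0],
  [0,0,0,0,0,0],
  [0,0,0,0,0,0],
  [0,0,0,0,0,0],
  [0,0,-4,0,0,0],
  [0,0,-8,0,0,0],
  [0,0,-11,0,0,0],
  [0,0,-12,0,0,0],
  [0,0,-12,0,0,0],
], grip=1)

```text
clock: 34.4
eef_pos: [641.8, -138.2, 236.2]
tool_rot: [3.139, 0.001, 1.749]
force: [-0.2, -0.5, 0.1]
width: 84.8
```

```bash
python3 go.py 456,414.8,240,1.748 456,414.8,21,1.748;  python3 -c "
from vis import *
ims=grab('m');cups(ims)
c=ims['scene'][145:240,225:325];cv2.imwrite('pics/m.png',cv2.resize(c,None,fx=5,fy=5,interpolation=2)[:,:,::-1])"
```

```text
at [ 641.84 -138.16  236.2 ] rpy [3.14 0.   1.75] w 84.8 t 34.4 F [-0.19 -0.49  0.08]
(456.0, 414.8, 240.0) -> [57.71 -8.51 -0.46] [0.15 0.06 0.03]
(456.0, 414.8, 21.0) -> [57.73 -8.57 21.44] [0.15 0.06 0.03]
white px [125.3 220.1] area 248.0 cast [456.5 415.5  36. ] | tri [454.9 413.4  36.8] gap 4.3 scene px [153.8 311.8] a 502.5
white px [359.1 138. ] area 264.5 cast [ 770.8 -401.1   36. ] | tri [ 805.7 -280.8  134.3] gap 233.5 scene px [236.5 138.9] a 144.5
orange px [274. 212.] area 233.0 cast [494.9 -96.9  36. ] | tri [494.5 -97.9  32.1] gap 2.7 scene px [290.3 218.7] a 296.0
```

Emit:
move_arm([
  [4.7,-0.7,0,0,0,0],
  [9.4,-1.4,0,0,0,0],
  [14,-2.1,0,0,0,0],
  [19,-2.8,0,0,0,0],
  [24,-3.6,0,0,0,0],
  [28.5,-4.2,0,0,0,0],
  [33,-4.9,0,0,0,0],
  [38,-5.6,0,0,0,0],
  [43,-6.4,0,0,0,0],
  [48,-7.1,0,0,0,0],
  [53,-7.9,0,0,0,0],
  [57.7,-8.5,0,0,0,0],
  [57.7,-8.5,4,0,0,0],
  [57.7,-8.5,8,0,0,0],
  [57.7,-8.5,12,0,0,0],
  [57.7,-8.5,12,0,0,0],
])

```text
clock: 36.1
eef_pos: [451.9, 410.1, 107.8]
tool_rot: [-3.13, 0.009, 1.75]
force: [-0.9, -1.0, -0.5]
width: 85.4
```

```bash
python3 go.py 456,414.8,21,1.748; python3 -c "
from vis import *
cups(grab('n'))"
```

```text
at [451.9  410.08 107.8 ] rpy [-3.13  0.01  1.75] w 85.4 t 36.1 F [-0.92 -1.   -0.53]
(456.0, 414.8, 21.0) -> [0.47 0.58 8.67] [-0.64  0.49  0.1 ]
white px [366.9 163.9] area 285.5 cast [ 674.1 -425.8   36. ] | tri [ 480.4 -376.7  364.9] gap 221.3 scene px [398.  107.3] a 447.5
white px [359.1 137.9] area 264.0 cast [ 770.8 -401.3   36. ] | tri [ 805.8 -281.   134.2] gap 233.7 scene px [236.5 138.9] a 144.5
orange px [274. 212.] area 231.0 cast [495.  -96.9  36. ] | tri [494.6 -98.   31.5] gap 2.7 scene px [290.3 218.9] a 298.5
```

View pics/m.png

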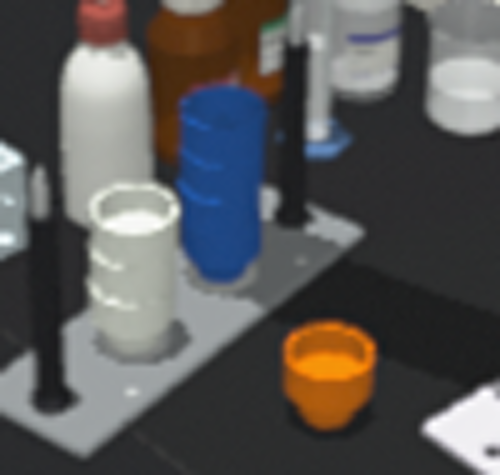

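The blue stack shows three even cups at (220,185), upright. The white stack has two. The last white cup is under the gripper, so I'll descend.

Emit:
move_arm([
  [0.1,0,3,0,0,0],
  [0.1,0,6,0,0,0],
  [0.1,0,8,0,0,0],
  [0.1,0,9.2,0,0,0],
  [0.1,0,9.2,0,0,0],
  [0.1,0,9.2,0,0,0],
  [0.1,0,9.2,0,0,0],
])

```text
clock: 36.9
eef_pos: [455.9, 416.7, 24.5]
tool_rot: [3.139, -0.002, 1.749]
force: [-0.6, -0.4, 1.0]
width: 85.2
```

```bash
python3 go.py 456,414.8,21,1.748
```

```text
at [455.92 416.69  24.54] rpy [ 3.14 -0.    1.75] w 85.2 t 36.9 F [-0.56 -0.37  1.04]
(456.0, 414.8, 21.0) -> [-0.19 -0.03  0.35] [ 0.13 -0.1   0.03]
```

Emit:
move_arm([
  [-0.2,0,0.3,0,0,0],
  [-0.2,0,0.3,0,0,0],
])

```text
clock: 37.1
eef_pos: [455.8, 413.2, 20.1]
tool_rot: [3.141, 0.0, 1.748]
force: [-0.9, -0.1, -0.1]
width: 85.5
```

Emit:
move_arm([
  [0,0,0,0,0,0],
  [0,0,0,0,0,0],
  [0,0,0,0,0,0],
  [0,0,0,0,0,0],
  [0,0,0,0,0,0],
  [0,0,0,0,0,0],
  [0,0,0,0,0,0],
  [0,0,0,0,0,0],
  [0,0,-4,0,0,0],
  [0,0,-8,0,0,0],
  [0,0,-12,0,0,0],
  [0,0,-16,0,0,0],
  [0,0,-20,0,0,0],
  [0,0,-23.5,0,0,0],
  [0,0,-23.5,0,0,0],
  [0,0,-23.5,0,0,0],
], grip=-1)

```text
clock: 38.7
eef_pos: [455.5, 413.7, 255.4]
tool_rot: [3.14, -0.0, 1.749]
force: [0.7, -0.6, -0.0]
width: 57.5
```

```bash
python3 go.py 624,-44,240,1.748 624,-44,117,1.748
```

```text
at [455.54 413.69 255.37] rpy [ 3.14 -0.    1.75] w 57.5 t 38.7 F [ 0.68 -0.56 -0.03]
(624.0, -44.0, 240.0) -> [-48.03   8.48   1.54] [ 0.07 -0.01  0.04]
(624.0, -44.0, 117.0) -> [-48.03   8.46  13.84] [ 0.07 -0.01  0.04]
```

Emit:
move_arm([
  [-4.5,0.8,0,0,0,0],
  [-9,1.6,0,0,0,0],
  [-13.5,2.4,0,0,0,0],
  [-18,3.2,0,0,0,0],
  [-22.5,4,0,0,0,0],
  [-27,4.8,0,0,0,0],
  [-31.5,5.6,0,0,0,0],
  [-36,6.4,0,0,0,0],
  [-40.5,7.2,0,0,0,0],
  [-45,8,0,0,0,0],
  [-48,8.5,0,0,0,0],
  [-48,8.5,0,0,0,0],
  [-48,8.5,0,0,0,0],
  [-48,8.5,3,0,0,0],
  [-48,8.5,6,0,0,0],
  [-48,8.5,8,0,0,0],
  [-48,8.5,8,0,0,0],
])

```text
clock: 40.4
eef_pos: [620.9, -42.1, 171.3]
tool_rot: [-3.134, -0.002, 1.752]
force: [-0.5, -1.1, -0.4]
width: 57.7
```

```bash
python3 go.py 624,-44,117,1.748;python3 -c "
from vis import *
ims=grab('o')
b=blobs(ims['top'],'orange',30,500),blobs(ims['scene'],'orange',30,500)
print(b)"
```

```text
at [620.94 -42.11 171.3 ] rpy [-3.13 -0.    1.75] w 57.7 t 40.4 F [-0.46 -1.11 -0.38]
(624.0, -44.0, 117.0) -> [-0.25  0.31  5.43] [-0.42 -0.11  0.23]
([(273.8009153318078, 212.31655225019068, 218.5, ((274.0, 212.5), (17.0, 16.0), 90.0))], [(290.26584507042253, 219.2863849765258, 284.0, ((290.5, 220.0), (20.0, 17.0), 90.0)), (351.7279202279202, 208.3233618233618, 117.0, ((351.5768737792969, 208.6153564453125), (5.54700231552124, 24.684158325195312), 56.3099365234375)), (272.8528138528138, 139.35930735930737, 38.5, ((272.5, 139.5), (7.0, 7.0), 90.0))])
```

Emit:
move_arm([
  [0,0,0,0,0,0],
  [0,0,1.5,0,0,0],
  [0,0,2.5,0,0,0],
  [0,0,3.5,0,0,0],
  [0,0,4.2,0,0,0],
  [0,0,4.8,0,0,0],
  [0,0,5.2,0,0,0],
  [0,0,5.5,0,0,0],
  [0,0,5.7,0,0,0],
  [0,0,5.7,0,0,0],
])

```text
clock: 41.5
eef_pos: [624.0, -43.7, 117.7]
tool_rot: [-3.142, 0.0, 1.749]
force: [0.2, -0.5, -0.6]
width: 57.7
```

```bash
python3 go.py 624,-44,117,1.748
```

```text
at [624.04 -43.69 117.74] rpy [-3.14  0.    1.75] w 57.7 t 41.5 F [ 0.21 -0.48 -0.63]
(624.0, -44.0, 117.0) -> [-0.03 -0.01  0.07] [-0.    0.    0.04]
```

Emit:
move_arm([
  [0,0,0.1,0,0,0],
  [0,0,0.2,0,0,0],
  [0,0,0.2,0,0,0],
  [0,0,0.2,0,0,0],
])

```text
clock: 41.9
eef_pos: [624.3, -43.7, 116.2]
tool_rot: [3.141, 0.0, 1.749]
force: [0.9, 0.8, 0.7]
width: 57.9
```

Emit:
move_arm([
  [0,0,0,0,0,0],
  [0,0,0,0,0,0],
  [0,0,0,0,0,0],
  [0,0,0,0,0,0],
  [0,0,0,0,0,0],
  [0,0,-4,0,0,0],
  [0,0,-8,0,0,0],
  [0,0,-11,0,0,0],
  [0,0,-12,0,0,0],
  [0,0,-12,0,0,0],
], grip=1)

```text
clock: 42.9
eef_pos: [624.9, -43.6, 237.2]
tool_rot: [3.139, 0.001, 1.749]
force: [-0.2, -0.0, -0.4]
width: 85.3
```

```bash
python3 go.py 390.3,-274,160,1.545 390.3,-274,45,1.545;  python3 -c "
from vis import *
ims=grab('p')
for n in ims:print(n,[b for b in blobs(ims[n],'orange',30,400)])
c=ims['scene'][130:250,225:385];cv2.imwrite('pics/p.png',cv2.resize(c,None,fx=5,fy=5,interpolation=2)[:,:,::-1])"
```

```text
at [624.85 -43.63 237.23] rpy [3.14 0.   1.75] w 85.3 t 42.9 F [-0.23 -0.01 -0.42]
(390.3, -274.0, 160.0) -> [-18.52 -27.18   7.66] [ 0.17  0.03 11.66]
(390.3, -274.0, 45.0) -> [-18.51 -27.21  19.16] [ 0.17  0.03 11.66]
scene [(290.3468786808009, 219.17491166077738, 283.0, ((290.5, 220.0), (20.0, 17.0), 90.0)), (351.4932249322493, 208.31436314363143, 123.0, ((351.44384765625, 208.41009521484375), (5.617988586425781, 24.69795036315918), 57.9946174621582))]
top [(273.77853881278537, 212.26407914764076, 219.0, ((274.0, 212.5), (17.0, 16.0), 90.0))]
```

View pics/p.png

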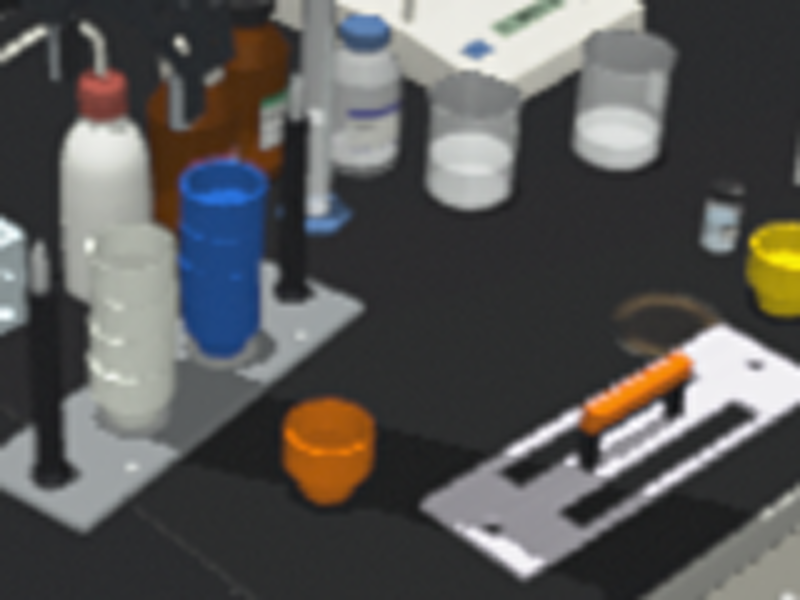

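Both stacks show three even steps above their receivers, upright, at (135,330) and (220,260) in the crop. The frame is still in its original place, with its bar at (640,390). Now I'll fetch the frame.

Emit:
move_arm([
  [-2.6,-3.9,0,0,0,1.7],
  [-5.3,-7.8,0,0,0,3.3],
  [-8,-11.7,0,0,0,5],
  [-10.6,-15.5,0,0,0,6.7],
  [-13.2,-19.4,0,0,0,8.4],
  [-15.9,-23.3,0,0,0,10],
  [-18.5,-27.2,0,0,0,11.7],
  [-18.5,-27.2,4,0,0,11.7],
  [-18.5,-27.2,8,0,0,11.7],
  [-18.5,-27.2,12,0,0,11.7],
  [-18.5,-27.2,12,0,0,11.7],
  [-18.5,-27.2,12,0,0,11.7],
  [-18.5,-27.2,12,0,0,11.7],
])

```text
clock: 44.3
eef_pos: [390.1, -273.9, 117.0]
tool_rot: [3.14, 0.001, 1.545]
force: [0.1, -0.3, 0.5]
width: 85.4
```

```bash
python3 go.py 390.3,-274.3,27,1.545;python3 -c "
from vis import *
ims=grab('q')
print(blobs(ims['scene'],'orange',30,200))"
```

```text
at [ 390.14 -273.93  117.  ] rpy [3.14 0.   1.55] w 85.4 t 44.3 F [ 0.13 -0.28  0.51]
(390.3, -274.3, 27.0) -> [-0.03  0.    9.  ] [0.1  0.04 0.01]
[(351.0642570281124, 208.54082998661312, 124.5, ((351.5, 208.5000457763672), (5.8277153968811035, 24.6706600189209), 60.945396423339844)), (261.879781420765, 150.81693989071036, 61.0, ((261.7499694824219, 151.25001525878906), (9.938838005065918, 7.619776248931885), 6.340191841125488)), (272.8547008547008, 139.32051282051282, 39.0, ((272.5, 139.5), (7.0, 7.0), 90.0))]
```

Emit:
move_arm([
  [0,0,3,0,0,0],
  [0,0,6,0,0,0],
  [0,0,8,0,0,0],
  [0,0,8.8,0,0,0],
  [0,0,9,0,0,0],
  [0,0,9,0,0,0],
])

```text
clock: 45.0
eef_pos: [389.9, -274.2, 26.7]
tool_rot: [3.14, 0.001, 1.545]
force: [1.0, -0.9, -0.1]
width: 85.8
```

Emit:
move_arm([
  [0,0,0,0,0,0],
  [0,0,0,0,0,0],
  [0,0,0,0,0,0],
  [0,0,0,0,0,0],
  [0,0,0,0,0,0],
  [0,0,0,0,0,0],
  [0,0,0,0,0,0],
  [0,0,0,0,0,0],
  [0,0,0,0,0,0],
  [0,0,0,0,0,0],
  [0,0,0,0,0,0],
  [0,0,0,0,0,0],
  [0,0,0,0,0,0],
], grip=-1)

```text
clock: 46.3
eef_pos: [389.2, -274.0, 26.0]
tool_rot: [3.141, 0.0, 1.545]
force: [-1.5, 0.1, 6.4]
width: 13.1
```

```bash
python3 go.py 390.3,-274.3,27,1.545
```

```text
at [ 389.21 -274.03   26.05] rpy [3.14 0.   1.54] w 13.1 t 46.3 F [-1.45  0.14  6.42]
(390.3, -274.3, 27.0) -> [-0.02  0.11 -0.1 ] [ 0.02  0.02 -0.02]
```

Emit:
move_arm([
  [0,0,-1,0,0,0],
  [0,0,-2.5,0,0,0],
  [0,0,-4.5,0,0,0],
  [0,0,-7,0,0,0],
  [0,0,-10,0,0,0],
  [0,0,-13,0,0,0],
  [0,0,-16,0,0,0],
  [0,0,-19,0,0,0],
  [0,0,-21.5,0,0,0],
  [0,0,-23,0,0,0],
  [0,0,-23,0,0,0],
  [0,0,-23,0,0,0],
])

```text
clock: 47.5
eef_pos: [388.3, -273.8, 255.5]
tool_rot: [-3.141, -0.0, 1.544]
force: [-1.5, 0.4, -1.8]
width: 13.0
```

```bash
python3 go.py 632.4,-91.2,255,1.748 ;python3 -c "
from vis import *
ims=grab('r')
S=lambda u,v:(u/5+225-.4,v/5+130-.4)
print('cyl',tri((332.1,150.9),S(318,212)),onz('top',(332.1,150.9),5))
for n in ims:print(n,[b for b in blobs(ims[n],'orange',30,400)])
c=ims['scene'][100:250,225:385];cv2.imwrite('pics/r.png',cv2.resize(c,None,fx=4,fy=4,interpolation=2)[:,:,::-1])"
```

```text
at [ 388.34 -273.78  255.46] rpy [-3.14 -0.    1.54] w 13.0 t 47.5 F [-1.49  0.36 -1.83]
(632.4, -91.2, 255.0) -> [18.9  23.92  0.03] [ -0.05  -0.02 -11.67]
cyl (array([ 726.5, -310.7,    6.5]), np.float64(7.1860518634186885)) [ 729.8 -308.7    5. ]
scene [(290.34515765765764, 218.78040540540542, 296.0, ((290.5, 219.5), (21.0, 17.0), 90.0)), (262.1638418079096, 150.89830508474577, 59.0, ((262.1341552734375, 151.29269409179688), (9.165818214416504, 7.619776248931885), 6.34019136428833)), (355.6692111959287, 149.2290076335878, 65.5, ((356.10003662109375, 149.1999969482422), (5.813776969909668, 13.41640853881836), 63.43495178222656)), (272.8547008547008, 139.32051282051282, 39.0, ((272.5, 139.5), (7.0, 7.0), 90.0))]
top [(328.86274509803917, 238.5686274509804, 34.0, ((329.0, 238.5), (3.0, 12.0), 90.0)), (273.98, 212.0874074074074, 225.0, ((274.0, 212.5), (17.0, 16.0), 90.0))]
```

View pics/r.png

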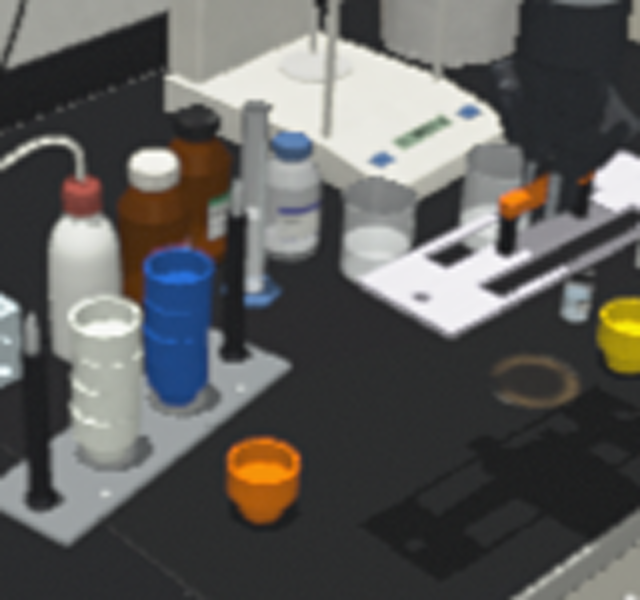

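The frame is held level with its bar in the jaws (orange at (525,195) in the crop). Hole at (421,296). The cylinder stands about 84 mm from the frame's final corner. I'll carry it over the posts.

Emit:
move_arm([
  [1,1.2,0,0,0,-0.6],
  [2.5,3.2,0,0,0,-1.6],
  [4.5,5.7,0,0,0,-2.8],
  [6.5,8.2,0,0,0,-4],
  [8.5,10.8,0,0,0,-5.2],
  [10.5,13.3,0,0,0,-6.5],
  [12.5,15.8,0,0,0,-7.7],
  [14.5,18.4,0,0,0,-9],
  [16.5,20.9,0,0,0,-10.2],
  [18,22.8,0,0,0,-11.1],
  [18.9,23.9,0,0,0,-11.7],
  [18.9,23.9,0,0,0,-11.7],
  [18.9,23.9,0,0,0,-11.7],
  [18.9,23.9,0,0,0,-11.7],
  [18.9,23.9,0,0,0,-11.7],
])

```text
clock: 49.1
eef_pos: [632.2, -92.8, 255.9]
tool_rot: [-3.141, 0.001, 1.747]
force: [0.4, 1.2, -1.2]
width: 12.8
```

```bash
python3 go.py 632.4,-91.2,225,1.748 632.4,-91.2,185,1.748;python3 -c "
from vis import *
ims=grab('s')
a=ims['scene'][115:240,200:330];b=ims['top'][120:220,215:345]
f=lambda c:cv2.resize(c,(600,int(600*c.shape[0]/c.shape[1])//2*2),interpolation=2)
cv2.imwrite('pics/s.png',f(a)[:,:,::-1]);cv2.imwrite('pics/s2.png',f(b)[:,:,::-1])
h,w=300,400
cv2.imwrite('pics/s.png',np.hstack([cv2.resize(a,(400,385),interpolation=2),cv2.resize(b,(400,385),interpolation=2)])[:,:,::-1])"
```

```text
at [632.18 -92.76 255.87] rpy [-3.14  0.    1.75] w 12.8 t 49.1 F [ 0.4   1.18 -1.24]
(632.4, -91.2, 225.0) -> [0.15 0.05 3.09] [-0.04  0.05 -0.06]
(632.4, -91.2, 185.0) -> [0.16 0.05 7.09] [-0.04  0.05 -0.06]
```

View pics/s.png

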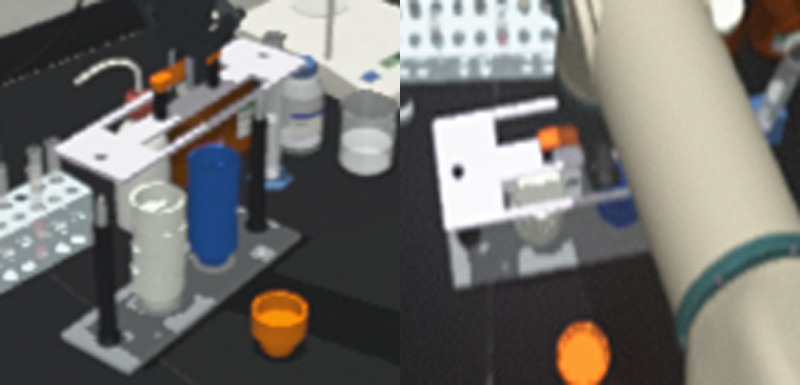

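```bash
python3 go.py 632.4,-91.2,225,1.748; python3 -c "
from vis import *
ims={n:np.load(f'/tmp/s_{n}.npy') for n in('scene','top')}
def hole(n,u,v,r):
    g=cv2.cvtColor(ims[n],cv2.COLOR_RGB2GRAY).astype(float);u,v=int(round(u)),int(round(v))
    p=g[v-r:v+r+1,u-r:u+r+1];w=np.clip(np.percentile(p,75)-25-p,0,None);y,x=np.mgrid[-r:r+1,-r:r+1]
    print(p.astype(int));return u+(w*x).sum()/w.sum(),v+(w*y).sum()/w.sum()
a=hole('top',233.6,164.2,3);b=hole('scene',232.5,165.4,3);c=hole('scene',285,131.5,3)
p,g=tri(a,b);print('holeL',a,b,p,g,'pinL tri 609.8 35.5'); 
print('holeL scene cast at 233',onz('scene',b,234),'holeR',onz('scene',c,234),'pinR scene cast',onz('scene',(284.2-.4,145.25-.4),190),onz('scene',(233-.4,178.5-.4),190))
"
```

```text
at [632.51 -92.31 256.04] rpy [-3.14  0.    1.75] w 13.2 t 49.2 F [ 0.83 -0.15 -2.25]
(632.4, -91.2, 225.0) -> [0.11 0.01 3.1 ] [-0.01  0.04 -0.03]
[[250 250 249 249 249 249 248]
 [246 223 202 210 236 249 249]
 [232 149  99 115 180 242 251]
 [211  99  35  48 134 231 250]
 [227 133  59  78 165 240 251]
 [246 219 165 178 233 250 251]
 [251 249 241 242 249 251 250]]
[[239 240 240 240 239 239 239]
 [240 240 240 239 239 239 240]
 [239 236 230 229 231 234 239]
 [236 215 167 152 156 188 229]
 [236 216 165 140 144 194 232]
 [240 240 231 221 221 233 240]
 [231 239 241 241 241 241 240]]
[[240 232 211 180 163 152 139]
 [241 242 241 241 235 218 192]
 [240 238 234 234 236 239 240]
 [239 224 185 173 199 224 237]
 [239 227 198 174 182 215 234]
 [239 240 240 235 235 239 240]
 [240 240 241 240 240 240 240]]
holeL (np.float64(233.35649935649937), np.float64(164.16344916344917)) (np.float64(232.30917874396135), np.float64(165.524154589372)) [609.1  34.2 233.6] 2.1479345370641814 pinL tri 609.8 35.5
holeL scene cast at 233 [607.5  34.1 234. ] holeR [ 661.8 -234.6  234. ] pinR scene cast [ 652.8 -216.8  190. ] [608.4  35.1 190. ]
```

Emit:
move_arm([
  [0.12,0,0.5,0,0,0],
  [0.12,0,1.2,0,0,0],
  [0.12,0,2,0,0,0],
  [0.12,0,2.5,0,0,0],
  [0.12,0,2.5,0,0,0],
  [0.12,0,2.5,0,0,0],
])

```text
clock: 49.8
eef_pos: [632.8, -90.0, 230.6]
tool_rot: [-3.141, -0.0, 1.749]
force: [0.3, -0.8, -2.0]
width: 12.5
```

```bash
python3 go.py 632.4,-91.2,185,1.748; python3 -c "
from vis import *
print('old holeR',onz('scene',(284.9,132.45),234))
ims=grab('u')
g=cv2.cvtColor(ims['scene'],cv2.COLOR_RGB2GRAY)
for p in((609.6,35.3,208),(655,-218,208)):
    u,v=proj('scene',p);print(u,v);u,v=int(round(u)),int(round(v));print(g[v-6:v+7,u-6:u+7])
u,v=proj('top',(609.8,35.5,208));print(u,v);u,v=int(round(u)),int(round(v));print(cv2.cvtColor(ims['top'],cv2.COLOR_RGB2GRAY)[v-5:v+6,u-5:u+6])
"
```

```text
at [632.8  -89.98 230.63] rpy [-3.14 -0.    1.75] w 12.5 t 49.8 F [ 0.29 -0.8  -2.  ]
(632.4, -91.2, 185.0) -> [-0.11 -0.06  4.56] [-0.01 -0.01  0.05]
old holeR [ 654.5 -222.   234. ]
231.97921831261965 172.8721506980324
[[240 239 239 239 239 239 240 240 241 241 241 240 240]
 [239 239 239 239 239 240 240 240 240 240 240 240 240]
 [239 238 239 239 240 240 240 240 239 239 239 240 240]
 [239 239 239 240 240 240 240 239 239 239 240 240 240]
 [239 239 240 240 237 235 235 236 238 240 240 240 240]
 [240 240 240 234 216 197 196 210 229 238 240 240 240]
 [240 240 239 223 178 145 134 155 215 236 239 239 240]
 [234 238 240 233 212 173 163 193 233 241 240 240 240]
 [188 221 233 237 241 241 241 240 240 241 240 239 240]
 [184 175 177 207 230 238 240 241 241 240 239 240 240]
 [224 197 160 155 174 207 230 238 240 240 240 240 240]
 [215 171 147 139 137 144 171 208 230 238 241 241 240]
 [152 143 141 122  84  92 137 152 168 208 230 238 241]]
283.73159333635425 139.75231076865242
[[195 149 128 133 142 147 150 130 120 130 136 137 134]
 [242 232 220 193 150 132 139 131 124 130 135 136 139]
 [240 240 241 2
[... 444 characters left out ...]
40 241 241 241 241 240 240 240 240]
 [240 237 234 234 236 239 241 241 240 241 240 240 241]
 [237 213 173 169 181 218 235 239 240 241 241 238 233]]
233.731853807473 166.37275241168035
[[249 249 248 249 249 249 249 249 249 249 249]
 [250 249 250 250 250 250 250 249 249 248 249]
 [250 249 250 249 248 248 249 249 248 248 248]
 [251 250 244 222 203 217 241 250 249 248 248]
 [251 248 218 138  95 126 208 249 250 249 249]
 [253 246 189  79  42  78 180 249 251 250 249]
 [253 248 205 113  98 138 205 249 251 250 250]
 [253 251 240 203 190 217 244 251 250 249 249]
 [253 250 250 245 242 246 250 250 249 249 249]
 [253 251 250 250 249 250 250 249 249 249 249]
 [254 251 249 249 250 249 250 249 250 249 249]]
```

The holes line up with the pins within about 1 mm in both views. I'll lower gently.

Emit:
move_arm([
  [-0.05,0,0.4,0,0,0],
  [-0.05,0,0.8,0,0,0],
  [-0.05,0,1.2,0,0,0],
  [-0.05,0,1.6,0,0,0],
  [-0.05,0,2,0,0,0],
  [-0.05,0,2.4,0,0,0],
  [-0.05,0,2.4,0,0,0],
])

```text
clock: 50.6
eef_pos: [632.4, -90.6, 206.0]
tool_rot: [-3.14, -0.0, 1.749]
force: [-1.3, 0.6, -1.2]
width: 12.9
```

```bash
python3 go.py 632.4,-91.2,185,1.748
```

```text
at [632.43 -90.63 206.04] rpy [-3.14 -0.    1.75] w 12.9 t 50.6 F [-1.32  0.64 -1.17]
(632.4, -91.2, 185.0) -> [-0.06 -0.01  2.1 ] [-0.07 -0.02  0.05]
```

Emit:
move_arm([
  [-0.03,0,0.3,0,0,0],
  [-0.03,0,0.6,0,0,0],
  [-0.03,0,0.9,0,0,0],
  [-0.03,0,1.2,0,0,0],
  [-0.03,0,1.5,0,0,0],
  [-0.03,0,1.8,0,0,0],
  [-0.03,0,2,0,0,0],
  [-0.03,0,2,0,0,0],
])

```text
clock: 51.4
eef_pos: [632.7, -90.9, 186.4]
tool_rot: [-3.141, -0.0, 1.749]
force: [-0.1, 0.1, -1.8]
width: 13.1
```

```bash
python3 go.py 632.4,-91.2,185,1.748
```

```text
at [632.69 -90.92 186.45] rpy [-3.14 -0.    1.75] w 13.1 t 51.4 F [-0.12  0.14 -1.85]
(632.4, -91.2, 185.0) -> [-0.02 -0.03  0.14] [-0.03 -0.01  0.04]
```

Still free, so I'll feel for the shoulders.

Emit:
move_arm([
  [0,0,0.1,0,0,0],
  [0,0,0.2,0,0,0],
  [0,0,0.3,0,0,0],
  [0,0,0.3,0,0,0],
  [0,0,0.3,0,0,0],
])

```text
clock: 51.9
eef_pos: [633.1, -90.9, 184.0]
tool_rot: [3.141, 0.0, 1.749]
force: [0.1, 0.6, -0.5]
width: 13.0
```

```bash
python3 go.py 632.4,-91.2,185,1.748
```

```text
at [633.06 -90.85 184.03] rpy [3.14 0.   1.75] w 13.0 t 51.9 F [ 0.11  0.63 -0.5 ]
(632.4, -91.2, 185.0) -> [-0.02 -0.07 -0.1 ] [0.02 0.   0.04]
```

Emit:
move_arm([
  [0,0,0.1,0,0,0],
  [0,0,0.1,0,0,0],
  [0,0,0.1,0,0,0],
])

```text
clock: 52.2
eef_pos: [633.1, -90.9, 184.0]
tool_rot: [3.141, 0.001, 1.749]
force: [-2.5, -0.2, 5.4]
width: 13.3
```

Emit:
move_arm([
  [0,0,0,0,0,0],
  [0,0,0,0,0,0],
  [0,0,0,0,0,0],
  [0,0,0,0,0,0],
  [0,0,0,0,0,0],
  [0,0,0,0,0,0],
  [0,0,-2,0,0,0],
  [0,0,-5,0,0,0],
  [0,0,-9,0,0,0],
  [0,-3,-13,0,0,0],
  [0,-7,-15,0,0,0],
  [0,-11,-15,0,0,0],
  [0,-15,-15,0,0,0],
  [0,-19,-15,0,0,0],
  [0,-20,-15,0,0,0],
  [0,-20,-15,0,0,0],
], grip=1)

```text
clock: 53.8
eef_pos: [435.0, -127.0, 333.2]
tool_rot: [-3.141, 0.002, 1.747]
force: [0.9, -0.6, -0.1]
width: 85.4
```

```bash
python3 go.py 632.4,-91.2,185,1.748;python3 -c "
from vis import *
ims=grab('v')
a=ims['scene'][110:240,200:345];b=ims['top'][120:220,215:345]
for n in ims:print(n,[b for b in blobs(ims[n],'orange',30,400)])
g=cv2.cvtColor(ims['scene'],cv2.COLOR_RGB2GRAY)
cv2.imwrite('pics/v.png',np.hstack([cv2.resize(a,(450,403),interpolation=2),cv2.resize(b,(350,403),interpolation=2)])[:,:,::-1])"
```

```text
at [ 435.03 -127.04  333.18] rpy [-3.14  0.    1.75] w 85.4 t 53.8 F [ 0.89 -0.6  -0.1 ]
(632.4, -91.2, 185.0) -> [ 0.1  20.06 14.81] [-0.02  0.11 -0.06]
scene [(290.34515765765764, 218.78040540540542, 296.0, ((290.5, 219.5), (21.0, 17.0), 90.0)), (259.53699085619286, 154.95428096425601, 200.5, ((258.5810546875, 154.01351928710938), (12.089754104614258, 25.574481964111328), 54.462318420410156)), (272.8547008547008, 139.32051282051282, 39.0, ((272.5, 139.5), (7.0, 7.0), 90.0))]
top [(273.003367003367, 212.37878787878788, 198.0, ((273.0, 212.5), (17.0, 14.0), 90.0)), (274.69620253164555, 160.21308016877634, 158.0, ((274.9972839355469, 159.98187255859375), (5.8253092765808105, 30.555395126342773), 81.57302856445312))]
```

View pics/v.png

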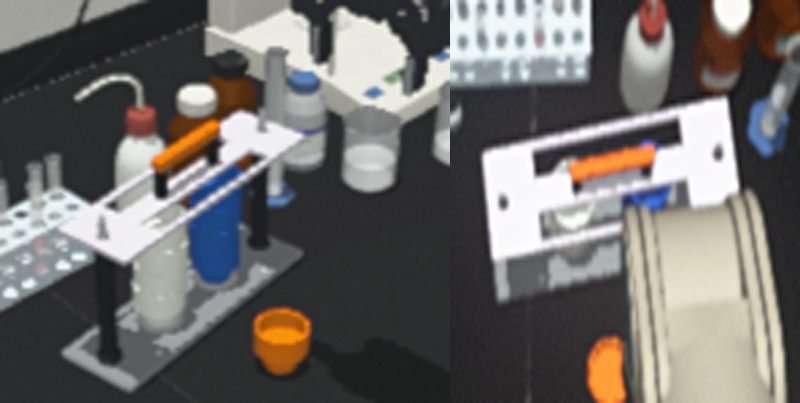

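The picture shows both pins up through the end holes (scene crop (101,222) and (262,115)), the plate flat on both posts, and the bystanders standing. One numeric check of the bar's height at both ends, then I'll hand in.

```bash
python3 - <<'E'
from vis import *
ims=grab('w')
ends={}
for n in ims:
    im=ims[n];h,s,v=cv2.split(cv2.cvtColor(im,cv2.COLOR_RGB2HSV))
    m=((h>5)&(h<17)&(s>170)&(v>190)).astype(np.uint8)*255
    e=proj(n,(632,-91,204));z=np.zeros_like(m);u,w=e.astype(int);z[w-20:w+20,u-25:u+25]=m[w-20:w+20,u-25:u+25]
    c=max(cv2.findContours(z,cv2.RETR_EXTERNAL,cv2.CHAIN_APPROX_NONE)[0],key=cv2.contourArea)[:,0].astype(float)
    d=c-c.mean(0);t=np.linalg.svd(d)[2][0];t*=np.sign(t[0]);q=d@t
    ends[n]=[c[q<q.min()+2.5].mean(0),c[q>q.max()-2.5].mean(0)];print(n,len(c),ends[n],"predicted centre",e)
P=[tri(ends["top"][i],ends["scene"][i]) for i in(0,1)]
print(P)
E
```

```text
scene 41 [array([250.8, 161.4]), array([268.6, 149.6])] predicted centre [259.4 156.5]
top 62 [array([261.2, 162.3]), array([288.2, 158.5])] predicted centre [274.7 160.6]
[(array([624.6, -49.1, 206.4]), np.float64(0.6256762495780895)), (array([ 637. , -133. ,  210.8]), np.float64(1.7251200246739378))]
```

```bash
python3 - <<'E'
from vis import *
im=np.load('/tmp/w_scene.npy');a=.177;ex=np.array([np.cos(a),np.sin(a)]);ey=np.array([-np.sin(a),np.cos(a)])
big=cv2.resize(im[130:205,205:315],None,fx=7,fy=7,interpolation=2)[:,:,::-1].copy()
for sx,sy in((-1,1),(1,1),(1,-1),(-1,-1)):
    q=np.array([632.4,-91.2])+ex*44*sx+ey*148*sy;u=proj('scene',(*q,164));print(sx,sy,u)
    cv2.circle(big,tuple(((u-[205,130]+.5)*7).astype(int)),4,(0,0,255),1)
cv2.imwrite('pics/w.png',big)
E
```

```text
-1 1 [239.4 193.4]
1 1 [217.6 182.9]
1 -1 [276.5 145.1]
-1 -1 [297.3 153. ]
```

View pics/w.png

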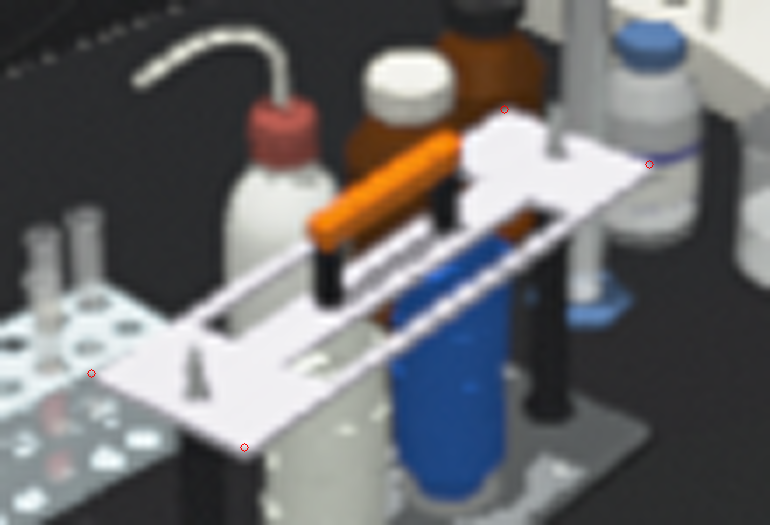

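All four plate corners fit a level plate at the shoulder height within about 1 px, all shifted the same way. Both pins stand equally proud of the plate. I'll hand in.

```bash
python3 -c "
from cell import ctrl
print(ctrl.finish_job(), ctrl.read_state()['clock'])"
```

```text
the job is handed in; nothing more can be done
the job is handed in; nothing more can be done
```

All six loose cups (three white, three blue) are nested on their receivers. The retaining frame hangs over the stacks with both pins through its end holes. I handed the job in at about 54 s of robot time.

- **Stacks:** pictures after placing show even steps and upright stacks. In most placings the wrist force showed the cup reaching its seat. The last white cup gave no clear seating force, and I judged it by its height (within about 1 mm) and the picture.
- **Frame:** the fingers met resistance at a height that puts the plate's underside at 158 mm, and the tool was level. All four plate corners fit a level plate at shoulder height within about 1 px. Both pins show equally above the plate.
- **Bystanders:** the decoy cups were left alone. The beaker, measuring cylinder and decoy cups were standing in the last pictures I viewed. The dropper bottle was outside my last crops, but I never worked near it.
- **Check that disagreed:** a rough measurement of the grip bar's two ends gave heights of 206 and 211 mm, where the bar's top should be at 211 mm. I put that down to pixel error, because the corner check and the seating height contradict any such tilt.

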